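# Post the cast bars into the barred drop box

### The job

Put the cast metal bars that lie on the worktop away in the grey drop box. Lift the keep bar off its pivot pin, turn it end for end and refit it on the pin between the cheeks so that its long end points away from the mouth; then push every cast bar down through the spring flap and let the flap swing shut behind it. When all are in, lift the keep bar off, turn it end for end again and refit it flat on the pin with its long end across the mouth, and leave the other things on the bench undisturbed.

Things in the scene. Friction and masses are not known exactly. Their poses are not given: they have to be found in the camera images.
- drop_box: grey sheet-steel drop box fixed to the worktop, 104 mm (own x) x 166 mm (own y) x 105 mm tall; origin at the centre of its underside, z up. In its flat top is the mouth, an opening 80 mm (own x) by 70 mm (own y, from y = -2 to +68 mm). The floor is 4 mm thick, the walls and top 4 mm
- mouth (a point): centre of the mouth, level with the box's top (x 0, y +33, z 105 mm in the box frame). A held part pressed in here 40 to 45 mm below the top swings the flap almost upright; let go there, the part drops past it into the box
- flap (a joint): steel flap, 77 x 67 x 3 mm, closing the mouth 5 mm below the box's top; rad, 0 shut, 1.4 fully down. Hinged along the box's x at the mouth's edge farthest from the pin (box y +68 mm); its free edge swings down into the box. A spring shuts it and bears a cast bar's weight (0.06 Nm shut, 0.14 Nm fully down). Fully down, its edge hangs 70 mm below the top
- pin_base (a point): foot of the upright pivot pin on the box's top (box y -24 mm). The pin is 9 mm thick, 24 mm tall, with a tapered tip over its last 5 mm. A steel cheek 8 mm high and 34 mm long (along box y) stands on each side, 56 mm apart, so that the bar cannot swing on the pin: it must be lifted off to be turned
- keep_bar: dark steel keep bar, a flat plate 48 mm wide (own x), 9 mm thick, 122 mm long (own y from -20 to +102 mm), 0.18 to 0.28 kg, balanced about 43 mm from the eye. Origin at the centre of its 14 mm eye on the underside; own +y points to the long end. At the start it sits on the pin, its long end (+y) across the mouth, its own axes nearly parallel to the box's
- bar_knob (a point): centre of the bar's square grip knob, 26 x 26 mm, which stands 28 mm above the plate, 50 mm from the eye toward the long end; the point is 23 mm above the bar's underside
- bar_tip (a point): middle of the long end's edge, on the underside, 102 mm from the eye
- cast_a: plain cast metal bar, 46 mm long (own x) x 24 mm wide (own y) x 14 mm thick, its upper 4 mm bevelled in by 3 mm, 0.07 to 0.12 kg, lying flat on the worktop in front of or to the left of the yellow tin; origin at the centre of its underside. Some of the five may be absent
- cast_b: plain cast metal bar, 46 mm long (own x) x 24 mm wide (own y) x 14 mm thick, its upper 4 mm bevelled in by 3 mm, 0.07 to 0.12 kg, lying flat on the worktop in front of or to the left of the yellow tin; origin at the centre of its underside. Some of the five may be absent
- cast_c: plain cast metal bar, 46 mm long (own x) x 24 mm wide (own y) x 14 mm thick, its upper 4 mm bevelled in by 3 mm, 0.07 to 0.12 kg, lying flat on the worktop in front of or to the left of the yellow tin; origin at the centre of its underside. Some of the five may be absent
- cast_d: plain cast metal bar, 46 mm long (own x) x 24 mm wide (own y) x 14 mm thick, its upper 4 mm bevelled in by 3 mm, 0.07 to 0.12 kg, lying flat on the worktop in front of or to the left of the yellow tin; origin at the centre of its underside. Some of the five may be absent
- cast_e: plain cast metal bar, 46 mm long (own x) x 24 mm wide (own y) x 14 mm thick, its upper 4 mm bevelled in by 3 mm, 0.07 to 0.12 kg, lying flat on the worktop in front of or to the left of the yellow tin; origin at the centre of its underside. Some of the five may be absent
- mug: green mug, 86 mm across, 96 mm tall, behind the box; leave alone (origin under its centre)
- jar_white: white jar with a blue lid, 52 mm across, 60 mm tall, left of the box; leave alone
- jar_brown: brown jar with a dark lid, 60 mm across, 88 mm tall, near the front edge; leave alone
- wire_coil: small coil of wire, 42 mm across, 8 mm high, lying flat; not a cast bar; leave alone
- chip: chip of terracotta, 30 x 46 x 5 mm, lying flat; not a cast bar; leave alone
- hinged_tin: yellow hinged tin, shut and fixed in place on the worktop in front of the drop box, 95 mm (world x) x 128 mm (world y) x 43 mm tall; leave it shut. Origin under its centre. The hearth's screen wall, 0.36 m high, stands on the right along y = 0.07
Mind the look-alikes: they are no part of the job. Leave any blue look-alike of the cast_d alone.

How it is judged:
By the outcome, as a careful person would: the job done as asked, in the order asked, and still so for the second after the job is handed in, with the robot touching nothing.
Of cast_a, cast_b, cast_c, cast_d, cast_e only 3 to 5 are there at a start; the rules pass over those that are not, and their reading is None.
At some moment in a run one of cast_a, cast_b, cast_c, cast_d, cast_e may be knocked a few centimetres aside while the robot is not near it.
It also fails if it takes over 210 s, if anything falls off the work surface, if the arm or the gripper's body presses on something with over 40 N, if the wrist force passes 120 N, or if a joint passes its speed limit or range.

### The arm

A 6-joint arm with a two-finger parallel gripper is mounted at the origin on a cart in front of the work surface, level with it; the furniture and walls round the work are solid. World frame = base frame: x ahead of the robot, y to its left, z up, the work surface at z = 0. Lengths are in m, angles in rad, forces in N, time in s.
With the tool pointing down it reaches from about 0.3 to 0.775 m from the base axis. Payload 14.6 kg.
Tool frame: the origin (TCP) lies at the very end of the fingers, on their centre line; the grasp point (between the pads) lies 19 mm behind it; y points along the fingers, x is the direction in which the jaws open and shut, and the axes are right-handed (so a half turn about y gives the same grasp; the last joint's range is limited). The gripper opens to 94 mm and grips with 3 to 60 N. Pads are 16 mm wide; open, the fingers measure 119 mm over their backs; the gripper's body (75 mm by 177 mm) begins 78 mm behind the grasp point.
Start: joints at [-1.271, 0.3, 1.521, -0, 1.321, -0.067], TCP at [0.197, -0.513, 0.205] pointing down, gripper open.
Joint ranges: [-3.03, 3.03], [-0.79, 2.21], [0.23, 2.52], [-1.04, 4.18], [0, 3.07], [-2.55, 2.55]. Speed limits (rad/s): [2.22, 2.22, 2.57, 3.14, 3.14, 3.14].

### API

Orientations are given as [roll, pitch, yaw] about the fixed x, y, z axes, in that order (R = Rz(yaw) Ry(pitch) Rx(roll)).
In Python, from station import * gives the robot as it stands.
- The arm moves only by the tool send_rows, never from a script. Its argument "series" is text: rows parted by semicolons, each of 7 numbers parted by spaces: the turn, a rotation vector about the tool's x, y, z in units of 5 degrees (1.0 is 5 degrees), then the shift along the tool's x, y, z in cm, then the opening, from -1 (shut) to 1 (fully open). A call has exactly 10 rows; each row is the pose to reach, as a shift and turn from the pose commanded when the call began, along the tool's axes at that moment; what a row does not reach only later rows make up. A row lasts 1/12 s, in which the tool goes at most 41.7 mm and 7.16 degrees, less where a joint would pass 70% of its speed; a pose out of reach is approached as far as the arm can. A call with a gripper value outside its range is refused whole. The fingers move at their own pace and stop on an object; "newtons" is the grip in N (left out, the last holds). Time passes only in rows, so rows that repeat a pose let the fingers close, or fill a call up. It gives the time, the measured TCP pose, the force and the opening at its end, in the units of the state.
- get_obs(): the state, without advancing time (a new reading comes with each control period).
- camera(name): name is "scene" or "top" or "wrist"; returns the picture (420x560x3 uint8, red, green, blue); there is no depth.
- camera_info(name): a dict with "K" (3x3 intrinsics, pixels), "R" (3x3) and "t" (3): a world point X has camera coordinates R X + t; the wrist camera has in their place "mount" (4x4, takes a point from camera to tool coordinates, whose origin is the TCP and whose axes are the tool frame's). Camera axes: x right, y down, z forward; pixel columns grow to the right and rows downward; lengths in m; the calibration is good to about 2 mm. A picture is of the moment at which its call begins: read the wrist's pose just before it. camera_info takes no time and is no camera call.
- hand_in(): hands the job in, once; it reports no verdict.
The state is a dict: "time_s": time; "qpos": joint angles; "joint_vel": joint speeds; "tau": joint torques, N m; "ee_pos": TCP position; "eef_rot": TCP orientation; "force": force on the tool from outside, world axes, zero at the start; "moment": the same for the moment, N m; "grip_width": finger opening in m.
Only numpy, scipy, OpenCV 4.12 (cv2) and the standard library are available. Lean on these libraries where they do the work, as an engineer would, in place of code of your own. Each camera call takes 0.05 s, during which the arm holds its last target. There are 200 camera calls.

## Working session

There is one attempt and no reset: what is moved stays moved. The work goes in short steps, Python scripts to look and compute and a tool call to move; the robot and the scene stay as the last step left them, time stands still between calls to the robot, and variables do not carry over. Pictures are saved under pics/ and viewed, on a budget of 14 in all, crops included, one or two more only if the job needs it, and the job is handed in when it is done.

Besides the shell and the picture viewer there is one more tool, called after "Emit:" as a command line: name --argument value ..., lists and objects as JSON in quotes. send_rows: Moves the arm, as the interface text tells. Its arguments: {"type":"object","properties":{"series":{"type":"string"},"newtons":{"type":"number"}},"required":["series"]}

```bash
ls; mkdir -p pics
python3 - <<'E'
from station import *
import cv2,numpy as np
o=get_obs();print({k:np.round(v,3) for k,v in o.items()})
for n in("scene","top","wrist"):
    i=camera_info(n);print(n,{k:np.round(v,4).tolist() for k,v in i.items()})
a=camera("scene");b=camera("top")
cv2.imwrite("pics/s0.png",cv2.cvtColor(a,cv2.COLOR_RGB2BGR));cv2.imwrite("pics/t0.png",cv2.cvtColor(b,cv2.COLOR_RGB2BGR))
cv2.imwrite("pics/t0b.png",cv2.resize(cv2.cvtColor(b,cv2.COLOR_RGB2BGR),(800,600),interpolation=cv2.INTER_CUBIC))
E
```

```text
pics
{'time_s': np.float64(0.0), 'qpos': array([-1.271,  0.3  ,  1.522, -0.   ,  1.321, -0.067]), 'joint_vel': array([ 0.   , -0.002, -0.003, -0.002,  0.003, -0.   ]), 'tau': array([ 1.0000e-03, -5.3180e+01, -3.5273e+01,  7.1000e-02,  2.4000e-02,
       -0.0000e+00]), 'ee_pos': array([ 0.197, -0.513,  0.205]), 'eef_rot': array([-1.571e+00,  1.000e-03, -1.204e+00]), 'force': array([ 0.48 , -0.198,  0.578]), 'moment': array([-0.022, -0.017,  0.   ]), 'grip_width': np.float64(0.094)}
scene {'K': [[414.1687, 0.0, 280.3358], [0.0, 414.1687, 212.5801], [0.0, 0.0, 1.0]], 'R': [[-0.6296, -0.7766, 0.0206], [-0.5049, 0.3889, -0.7706], [0.5904, -0.4956, -0.637]], 't': [0.5626, 0.2147, 0.7577]}
top {'K': [[484.9542, 0.0, 282.8396], [0.0, 484.9542, 211.7108], [0.0, 0.0, 1.0]], 'R': [[-0.0206, -0.9996, 0.021], [-0.9854, 0.0168, -0.1694], [0.169, -0.0242, -0.9853]], 't': [0.2951, 0.5241, 0.9978]}
wrist {'K': [[306.1032, 0.0, 284.5699], [0.0, 306.1032, 205.7413], [0.0, 0.0, 1.0]], 'mount': [[1.0, 0.0001, -0.0005, 0.0005], [0.0005, -0.2361, 0.9717, -0.1795], [-0.0, -0.9717, -0.2361, 0.0689], [0.0, 0.0, 0.0, 1.0]]}
```

View pics/t0b.png

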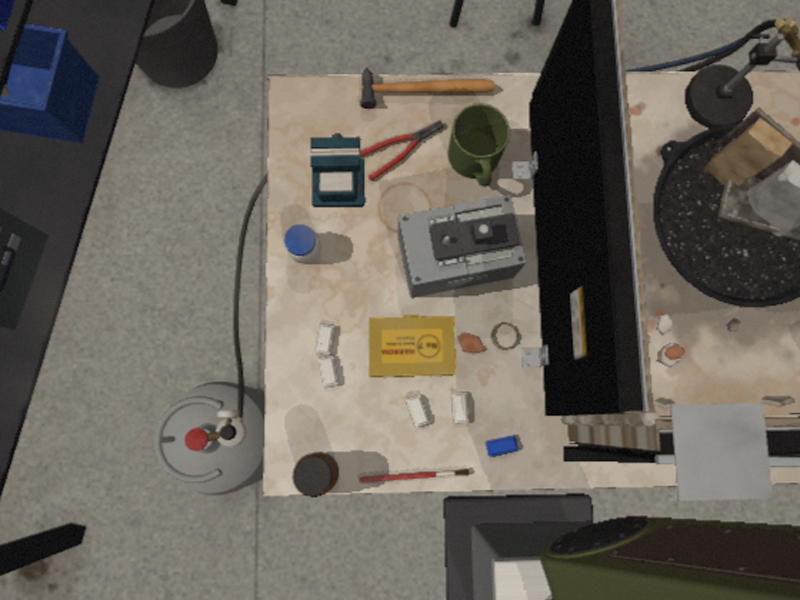

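View pics/s0.png

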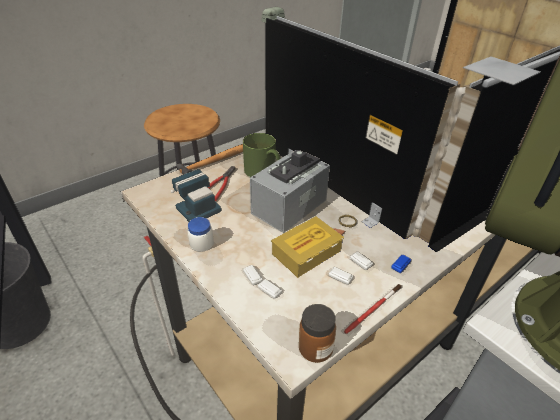

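Top view (800 px): four white cast bars at (327,340), (330,372), (418,409) and (460,407). A blue look-alike at (502,446) is to be left alone. On the box, the pin is at about (448,240) and the knob at (483,230). I'll measure them now.

```bash
cat > h.py <<'E'
from station import *
import cv2,numpy as np
from scipy.spatial.transform import Rotation as Ro
def pose(o=None):
    o=o or get_obs(); return np.array(o["ee_pos"]),Ro.from_euler("xyz",o["eef_rot"]).as_matrix()
def cam(n,P=None):
    i=camera_info(n);K=np.array(i["K"])
    if n=="wrist":
        p,R=P or pose();M=np.array(i["mount"]);Rc=R@M[:3,:3];c=R@M[:3,3]+p
    else:
        Rc=np.array(i["R"]).T;c=-Rc@np.array(i["t"])
    return K,Rc,c
def ray(C,uv,z):
    K,Rc,c=C;d=Rc@np.linalg.solve(K,[uv[0],uv[1],1.]);return c+d*(z-c[2])/d[2]
def proj(C,X):
    K,Rc,c=C;q=K@(Rc.T@(np.asarray(X,float)-c));return q[:2]/q[2]
def mv(x,y,z,yaw,frm=None):
    "shift cm in tool axes, turn in 5deg units about tool y (tool down)"
    p,R=frm or pose();T=Ro.from_euler("xyz",[-np.pi/2,0,yaw]).as_matrix()
    rv=Ro.from_matrix(R.T@T).as_rotvec()/np.radians(5)
    s=R.T@(np.array([x,y,z])-p)*100
    print("turn",np.round(rv,2),"shift",np.round(s,2))
    return np.array([x,y,z]),T
def save(n,im,crop=None,size=None):
    if crop: im=im[crop[1]:crop[3],crop[0]:crop[2]]
    im=cv2.cvtColor(im,cv2.COLOR_RGB2BGR)
    if size: im=cv2.resize(im,size,interpolation=cv2.INTER_CUBIC)
    cv2.imwrite(n,im)
def rects(im,mask,C,z,amin=60):
    out=[]
    for c in cv2.findContours(mask.astype(np.uint8),0,1)[0]:
        if cv2.contourArea(c)<amin: continue
        pts=np.array([ray(C,p[0],z)[:2] for p in c],np.float32)*1000
        r=cv2.minAreaRect(pts);uv=c[:,0].mean(0)
        b=cv2.boxPoints(r);e=max((b[1]-b[0],b[2]-b[1]),key=np.linalg.norm)
        out.append((np.round(uv),np.round(r[0],1),np.round(sorted(r[1])[::-1],1),round(np.degrees(np.arctan2(e[1],e[0]))%180,1)))
    return out
E
python3 - <<'E'
from h import *
im=cv2.cvtColor(cv2.imread("pics/t0.png"),cv2.COLOR_BGR2RGB);C=cam("top")
hsv=cv2.cvtColor(im,cv2.COLOR_RGB2HSV)
for u,v in((327,340),(418,409),(300,420)): print(im[int(v*.7),int(u*.7)],hsv[int(v*.7),int(u*.7)])
m=(hsv[...,1]<30)&(hsv[...,2]>175);m[:215]=0;m[330:]=0;m[:,:195]=0;m[:,380:]=0
for r in rects(im,m,C,.014): print(*r)
s=.7
for n,(u,v),z in [("pin",(448,240),.129),("knobtop",(483,230),.142),("barL",(432,240),.114),("box TL",(399,215),.105),("box TR",(515,197),.105),("box BL",(409,280),.105),("box BR",(525,259),.105),("tin",(412,346),.043),("wallbase far",(530,180),0),("wallbase near",(545,410),0),("walltop near",(640,415),.36),("walltop far",(585,0),.36),("jar",(300,240),.06),("brown",(315,473),.088),("mug",(478,130),.096),("bluelook",(502,446),.014),("frontwall",(565,450),0),("tableedge",(265,490),0)]:
    print(n,np.round(ray(C,(u*s,v*s),z),3))
print("base",proj(C,(0.0001,0,0))/s, C[2])
E
```

```text
[198 193 181] [ 21  22 198]
[202 195 183] [ 19  24 202]
[171 162 145] [ 20  39 171]
[291. 287.] [369.  270.3] [42.2 20.4] 14.7
[320. 285.] [372.5 206.3] [40.8 17.8] 2.3
[229. 260.] [431.4 403.9] [42.  18.8] 12.9
[226. 237.] [479.7 409.5] [40.1 17.2] 170.5
pin [0.602 0.224 0.129]
knobtop [0.612 0.177 0.142]
barL [0.606 0.246 0.114]
box TL [0.646 0.291 0.105]
box TR [0.671 0.123 0.105]
box BL [0.551 0.279 0.105]
box BR [0.579 0.113 0.105]
tin [0.464 0.275 0.043]
wallbase far [0.734 0.076 0.   ]
wallbase near [0.366 0.072 0.   ]
walltop near [0.355 0.056 0.36 ]
walltop far [0.816 0.082 0.36 ]
jar [0.624 0.439 0.06 ]
brown [0.287 0.413 0.088]
mug [0.779 0.171 0.096]
bluelook [0.314 0.143 0.014]
frontwall [0.306 0.045 0.   ]
tableedge [0.258 0.497 0.   ]
base [608.97482072 666.24508687] [0.35388707 0.31033239 1.06573016]
```

Run:
```python
from h import *
def tri(a,b):
    A=[];B=[]
    for n,(u,v) in(("top",a),("scene",b)):
        K,R,c=cam(n);d=R@np.linalg.solve(K,[u,v,1.]);d/=np.linalg.norm(d);M=np.eye(3)-np.outer(d,d);A.append(M);B.append(M@c)
    return np.round(np.linalg.solve(sum(A),sum(B)),3)
s=.7
print("plate TL",tri((675*s,405*s),(470,68)),"TR",tri((763*s,405*s),(537,80)))
print("plate c",tri((720*s,450*s),(503,70)))
C=cam("top")
for u,v in((617,408),(580,60),(535,100)): print(np.round(ray(C,(u*s,v*s),.36),3))
mv(.24,-.45,.46,-1.0)
```

```text
plate TL [0.361 0.026 0.38 ] TR [ 0.327 -0.099  0.341]
plate c [ 0.319 -0.013  0.38 ]
[0.363 0.079 0.36 ]
[0.744 0.093 0.36 ]
[0.697 0.145 0.36 ]
turn [-0.   -2.34 -0.01] shift [ -4.39 -25.5    6.26]
```

Emit:
send_rows --series "0 0 0 0 -2 0 1;0 0 0 0 -5 0 1;0 0 0 0 -8 0 1;0 0 0 0 -11 0 1;0 0 0 0 -14 0 1;0 0 0 0 -17 0 1;0 0 0 0 -20 0 1;0 0 0 0 -23 0 1;0 0 0 0 -25 0 1;0 0 0 0 -26 0 1"

```text
time_s: 0.93
ee_pos: [0.1972, -0.5134, 0.4681]
eef_rot: [-1.571, -0.003, -1.204]
force: [-0.1, -0.1, 0.2]
grip_width: 0.0941
```

Run:
```python
from h import *
o=get_obs();print(o["ee_pos"],o["eef_rot"],np.round(o["qpos"],3))
f=mv(.36,-.2,.47,-.5); f=mv(.38,.10,.47,0.157,f); mv(.48,.25,.47,.157,f)
```

```text
[ 0.19723063 -0.51337182  0.46813947] [-1.57099735 -0.00310504 -1.20398894] [-1.271  0.267  0.969  0.     1.902 -0.067]
turn [ 0.01 -8.07  0.03] shift [-23.41  -0.26  26.43]
turn [-0.   -7.53  0.  ] shift [-12.63   0.    27.29]
turn [0. 0. 0.] shift [12.22  0.   13.25]
```

Emit:
send_rows --series "0 -0.8 0 -2.3 0 2.6 1;0 -1.6 0 -4.7 0 5.3 1;0 -2.4 0 -7 0 7.9 1;0 -3.2 0 -9.4 0 10.6 1;0 -4 0 -11.7 0 13.2 1;0 -4.8 0 -14 0 15.8 1;0 -5.6 0 -16.4 0 18.5 1;0 -6.4 0 -18.7 0 21.1 1;0 -7.3 0 -21 0 23.8 1;0 -8.07 0 -23.4 0 26.4 1"

```text
time_s: 1.77
ee_pos: [0.3601, -0.1987, 0.4653]
eef_rot: [-1.571, 0.0, -0.496]
force: [0.7, -0.4, -0.2]
grip_width: 0.0942
```

Emit:
send_rows --series "0 -0.8 0 -1.3 0 2.7 1;0 -1.5 0 -2.5 0 5.5 1;0 -2.3 0 -3.8 0 8.2 1;0 -3 0 -5 0 10.9 1;0 -3.8 0 -6.3 0 13.6 1;0 -4.5 0 -7.6 0 16.4 1;0 -5.3 0 -8.8 0 19.1 1;0 -6 0 -10 0 21.8 1;0 -6.8 0 -11.4 0 24.6 1;0 -7.5 0 -12.6 0 27.3 1"

```text
time_s: 2.6
ee_pos: [0.3796, 0.1013, 0.4654]
eef_rot: [-1.571, 0.0, 0.158]
force: [0.8, -1.0, -1.3]
grip_width: 0.0938
```

Emit:
send_rows --series "0 0 0 1.2 0 1.3 1;0 0 0 2.4 0 2.6 1;0 0 0 3.7 0 4 1;0 0 0 5 0 5.3 1;0 0 0 6.1 0 6.6 1;0 0 0 7.3 0 8 1;0 0 0 8.5 0 9.3 1;0 0 0 9.8 0 10.6 1;0 0 0 11 0 12 1;0 0 0 12.2 0 13.2 1"

```text
time_s: 3.43
ee_pos: [0.4806, 0.2499, 0.465]
eef_rot: [-1.571, 0.001, 0.155]
force: [0.6, -0.0, -0.4]
grip_width: 0.094
```

Run:
```python
from h import *
o=get_obs();print(o["ee_pos"],o["eef_rot"],np.round(o["qpos"],3))
f=mv(.605,.18,.32,1.728)
C=cam("wrist",f)
for X in((.608,.225,.129),(.612,.176,.142),(.55,.28,.105),(.671,.123,.105)):print(proj(C,X))
```

```text
[0.4805928  0.24987535 0.46500369] [-1.57095444e+00  7.39337262e-04  1.54914733e-01] [0.412 0.246 1.003 0.    1.894 0.257]
turn [-1.000e-02 -1.803e+01 -1.000e-02] shift [11.22 14.49 -8.82]
[319.50177423 196.3417589 ]
[279.65931696 195.52620276]
[368.1886737  155.08349081]
[234.55224968 226.27750252]
```

Emit:
send_rows --series "0 -0.9 0 1.1 1 -0.9 1;0 -1.8 0 2.2 2 -1.8 1;0 -2.7 0 3.4 4 -2.6 1;0 -3.6 0 4.5 6 -3.5 1;0 -4.5 0 5.6 8 -4.4 1;0 -5.4 0 6.7 9 -5.3 1;0 -6.3 0 7.8 10.5 -6.2 1;0 -7.2 0 9 12 -7.1 1;0 -8.1 0 10.1 13.5 -8 1;0 -9 0 11.2 14.5 -8.8 1"

```text
time_s: 4.27
ee_pos: [0.6047, 0.1787, 0.3184]
eef_rot: [-1.569, 0.002, 0.944]
force: [-0.1, 0.2, 0.0]
grip_width: 0.0939
```

Emit:
send_rows --series "0 -1 0 0 0 0 0.1;0 -2 0 0 0 0 0.1;0 -3 0 0 0 0 0.1;0 -4 0 0 0 0 0.1;0 -5 0 0 0 0 0.1;0 -6 0 0 0 0 0.1;0 -7 0 0 0 0 0.1;0 -8 0 0 0 0 0.1;0 -9 0 0 0 0 0.1;0 -9 0 0 0 0 0.1"

```text
time_s: 5.1
ee_pos: [0.6044, 0.1792, 0.32]
eef_rot: [-1.57, 0.0, 1.73]
force: [0.5, 0.6, -0.1]
grip_width: 0.0515
```

Run:
```python
from h import *
o=get_obs();print(o["ee_pos"],o["eef_rot"],np.round(o["qpos"],3))
np.save("p1.npy",np.r_[o["ee_pos"],o["eef_rot"]])
a=camera("wrist");save("pics/w1.png",a);save("pics/w1b.png",a,size=(800,600))
```

```text
[0.60435879 0.17921488 0.32001616] [-1.57000620e+00  6.37115020e-05  1.72962265e+00] [ 0.23   0.439  1.073 -0.     1.63  -1.499]
```

View pics/w1b.png

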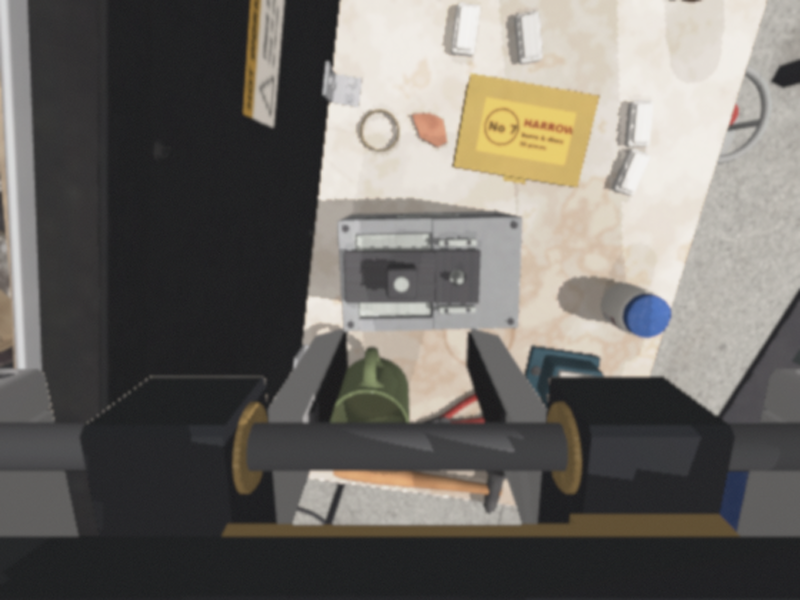

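The box and keep bar are centred, with the knob at about (402,283) and the pin at about (457,277) in 800 px. I'll enlarge for exact pixels.

Run:
```python
from h import *
a=cv2.cvtColor(cv2.imread("pics/w1.png"),cv2.COLOR_BGR2RGB)
save("pics/w1c.png",a,(230,140,380,240),(780,520))
```

```text
(no output)
```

View pics/w1c.png

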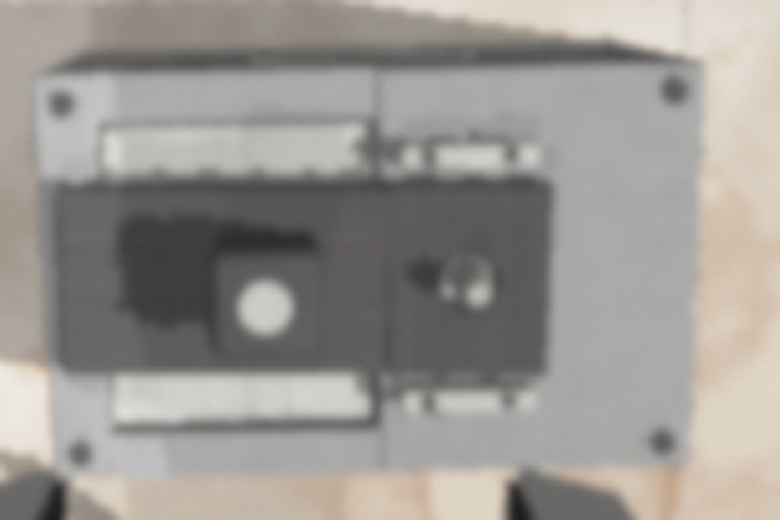

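Run:
```python
from h import *
p=np.load("p1.npy");P=(p[:3],Ro.from_euler("xyz",p[3:]).as_matrix());C=cam("wrist",P)
f=lambda x,y,z:ray(C,(230+x/5.2,140+y/5.2),z)[:2]
riv=[f(*q,.105) for q in((62,103),(675,90),(662,441),(80,453))]
print("riv",np.round(riv,4),"centre",np.mean(riv,0))
d=(riv[0]-riv[1]+riv[3]-riv[2]);d/=np.linalg.norm(d);print("ydir deg",np.degrees(np.arctan2(d[1],d[0])))
c=np.mean(riv,0);print("pin",c-.024*d,"mouth",c+.033*d,"knobexp",c+.026*d)
bc=[f(*q,.114) for q in((55,185),(552,182),(545,373),(65,370))]
print("bar c",np.round(bc,4),np.mean(bc,0)-.041*d,"(eye)"); e=(bc[0]-bc[1]+bc[3]-bc[2]);print("bardir",np.degrees(np.arctan2(e[1],e[0])),[np.linalg.norm(bc[i]-bc[i-1]) for i in range(4)])
print("knob",f(265,307,.142),"pin tip",f(468,280,.129),"pin at z.114",f(468,280,.114))
# wall: boundary of black & table at z0 in 800px coords
for u,v in((315,215),(306,330),(337,30)): print("wall",ray(C,(u*.7,v*.7),0)[:2])
R=[(.3,1.8215,.5495,.205),(.267,1.236,.55,.468),(.246,1.249,.5417,.465),(.439,1.512,np.hypot(.6044,.1792),.320)]
A=[];b=[]
for q2,s,r,z in R: A+= [[np.sin(q2),np.sin(s),1,0],[np.cos(q2),np.cos(s),0,1]];b+=[r,z]
print("L2,L3,a,h-T",np.linalg.lstsq(np.array(A),np.array(b),rcond=None)[0:2])
```

```text
riv [[0.5812 0.1201]
 [0.5543 0.2684]
 [0.6429 0.2844]
 [0.6699 0.1361]] centre [0.61208953 0.20224417]
ydir deg -79.68638632608067
pin [0.60779266 0.22585639] mouth [0.61799772 0.16977737] knobexp [0.61674446 0.17666426]
bar c [[0.6002 0.122 ]
 [0.5803 0.2413]
 [0.6277 0.2491]
 [0.646  0.1303]] [0.60622077 0.22601332] (eye)
bardir -80.91672941722854 [np.float64(0.04652219074106509), np.float64(0.12092854987152228), np.float64(0.048027183841119404), np.float64(0.1201421414588038)]
knob [0.61603318 0.17656791] pin tip [0.6047733  0.22340351] pin at z.114 [0.60746478 0.22563167]
wall [0.58335429 0.07137863]
wall [0.72031913 0.07562326]
wall [0.39364281 0.07315419]
L2,L3,a,h-T (array([ 0.38035649,  0.45046621,  0.01642224, -0.04766044]), array([0.00035519]))
```

Emit:
send_rows --series "0 0 0 -0.1 1 -0.3 0.08;0 0 0 -0.2 3 -0.6 0.08;0 0 0 -0.3 5 -0.8 0.08;0 0 0 -0.4 7 -1 0.08;0 0 0 -0.44 9 -1.1 0.08;0 0 0 -0.44 11 -1.1 0.08;0 0 0 -0.44 13 -1.1 0.08;0 0 0 -0.44 14.5 -1.1 0.08;0 0 0 -0.44 15.5 -1.1 0.08;0 0 0 -0.44 16 -1.1 0.08"

```text
time_s: 5.98
ee_pos: [0.6155, 0.1764, 0.1584]
eef_rot: [-1.568, 0.0, 1.724]
force: [0.1, -0.7, 1.1]
grip_width: 0.0509
```

Run:
```python
from h import *
o=get_obs();print(o["ee_pos"],o["eef_rot"],o["force"])
mv(.616,.1766,.117,1.7297)
a=camera("wrist");save("pics/w2.png",a,size=(800,600))
```

```text
[0.61546324 0.17640604 0.15837223] [-1.56841017e+00  1.68539872e-04  1.72384448e+00] [ 0.06081161 -0.74263752  1.10642801]
turn [-0.03 -0.07 -0.  ] shift [ 0.01  4.14 -0.07]
```

View pics/w2.png

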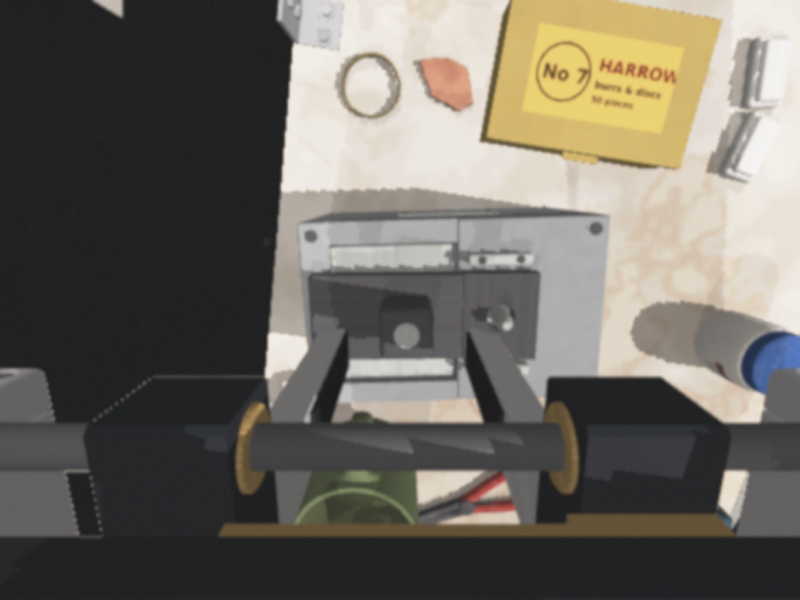

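The knob at (406,335) is centred between the fingertips (345 and 470). Next: go down, grip and lift.

Emit:
send_rows --series "0 0 0 0 1 0 0.08;0 0 0 0 2 0 0.08;0 0 0 0 3 0 0.08;0 0 0 0 3.7 0 0.08;0 0 0 0 4.1 0 0.08;0 0 0 0 4.1 0 0.08;0 0 0 0 4.1 0 -0.7;0 0 0 0 4.1 0 -0.7;0 0 0 0 4.1 0 -0.7;0 0 0 0 4.1 0 -0.7" --newtons 40

```text
time_s: 6.87
ee_pos: [0.6161, 0.1766, 0.1199]
eef_rot: [-1.571, -0.0, 1.725]
force: [-0.2, 0.3, 0.9]
grip_width: 0.0272
```

Emit:
send_rows --series "0 0 0 0 0 0 -0.7;0 0 0 0 0 0 -0.7;0 0 0 0 0 0 -0.7;0 0 0 0 0 0 -0.7;0 0 0 0 0 0 -0.7;0 0 0 0 0 0 -0.7;0 0 0 0 0 0 -0.7;0 0 0 0 0 0 -0.7;0 0 0 0 0 0 -0.7;0 0 0 0 0 0 -0.7"

```text
time_s: 7.7
ee_pos: [0.6161, 0.1766, 0.1198]
eef_rot: [-1.571, -0.0, 1.726]
force: [-1.2, -0.1, 5.5]
grip_width: 0.0256
```

Run:
```python
from h import *
o=get_obs();print(o["ee_pos"],o["eef_rot"],o["force"],o["moment"],o["grip_width"])
np.save("grip.npy",np.r_[o["ee_pos"],o["eef_rot"]])
```

```text
[0.61610792 0.17664596 0.11982867] [-1.57137956e+00 -1.56444270e-05  1.72562237e+00] [-1.16783206 -0.11109682  5.51758285] [-0.00626785  0.0732378   0.0680665 ] 0.025648377014790166
```

Emit:
send_rows --series "0 0 0 0 -0.5 0 -0.7;0 0 0 0 -1.5 0 -0.7;0 0 0 0 -2.5 0 -0.7;0 0 0 0 -3.5 0 -0.7;0 0 0 0 -4.5 0 -0.7;0 0 0 0 -5.5 0 -0.7;0 0 0 0 -6.5 0 -0.7;0 0 0 0 -7.5 0 -0.7;0 0 0 0 -8.5 0 -0.7;0 0 0 0 -9 0 -0.7"

```text
time_s: 8.53
ee_pos: [0.6163, 0.1767, 0.2113]
eef_rot: [-1.572, -0.0, 1.726]
force: [0.5, 0.2, -1.7]
grip_width: 0.0256
```

Emit:
send_rows --series "0 0 0 1 0 0 -0.7;0 0 0 2 0 0 -0.7;0 0 0 3 0 0 -0.7;0 0 0 4 0 0.1 -0.7;0 0 0 5 0 0.1 -0.7;0 0 0 6 0 0.2 -0.7;0 0 0 7 0 0.2 -0.7;0 0 0 8 0 0.2 -0.7;0 0 0 9 0 0.3 -0.7;0 0 0 10 0 0.3 -0.7"

```text
time_s: 9.37
ee_pos: [0.5973, 0.276, 0.2094]
eef_rot: [-1.571, -0.0, 1.726]
force: [0.7, 0.6, -1.1]
grip_width: 0.026
```

Emit:
send_rows --series "0 1.2 0 0 0 0 -0.7;0 2.4 0 0 0 0 -0.7;0 3.6 0 0 0 0 -0.7;0 4.8 0 0 0 0 -0.7;0 6 0 0 0 0 -0.7;0 7.2 0 0 0 0 -0.7;0 8.4 0 0 0 0 -0.7;0 9.6 0 0 0 0 -0.7;0 10.8 0 0 0 0 -0.7;0 12 0 0 0 0 -0.7"

```text
time_s: 10.2
ee_pos: [0.5975, 0.2754, 0.2095]
eef_rot: [-1.571, -0.0, 0.673]
force: [-0.0, 0.4, -2.3]
grip_width: 0.0256
```

Emit:
send_rows --series "0 1.2 0 0 0 0 -0.7;0 2.4 0 0 0 0 -0.7;0 3.6 0 0 0 0 -0.7;0 4.8 0 0 0 0 -0.7;0 6 0 0 0 0 -0.7;0 7.2 0 0 0 0 -0.7;0 8.4 0 0 0 0 -0.7;0 9.6 0 0 0 0 -0.7;0 10.8 0 0 0 0 -0.7;0 12 0 0 0 0 -0.7"

```text
time_s: 11.03
ee_pos: [0.5975, 0.2754, 0.2094]
eef_rot: [-1.571, 0.0, -0.374]
force: [1.3, 0.3, -2.4]
grip_width: 0.0261
```

Emit:
send_rows --series "0 1.2 0 0 0 0 -0.7;0 2.4 0 0 0 0 -0.7;0 3.6 0 0 0 0 -0.7;0 4.8 0 0 0 0 -0.7;0 6 0 0 0 0 -0.7;0 7.2 0 0 0 0 -0.7;0 8.4 0 0 0 0 -0.7;0 9.6 0 0 0 0 -0.7;0 10.8 0 0 0 0 -0.7;0 11.7 0 0 0 0 -0.7"

```text
time_s: 11.87
ee_pos: [0.5975, 0.2754, 0.2094]
eef_rot: [-1.571, 0.0, -1.395]
force: [0.5, 0.6, -2.1]
grip_width: 0.0259
```

Run:
```python
from h import *
o=get_obs();print(o["ee_pos"],o["eef_rot"],o["force"],o["moment"],o["grip_width"],o["qpos"])
np.save("p2.npy",np.r_[o["ee_pos"],o["eef_rot"]])
a=camera("wrist");save("pics/w3.png",a,size=(800,600));save("pics/t3.png",camera("top"))
mv(.5979,.2748,.15,-1.391)
```

```text
[0.59750224 0.2754425  0.2094273 ] [-1.57083328e+00  5.12484702e-05 -1.39548654e+00] [ 0.52896585  0.60440884 -2.13764321] [ 0.02160976 -0.04948496  0.0003221 ] 0.025939548453129326 [3.76274347e-01 5.44556675e-01 1.16860598e+00 5.81824784e-05
 1.42845598e+00 1.77175263e+00]
turn [-0. -0. -0.] shift [0.06 5.94 0.03]
```

View pics/w3.png

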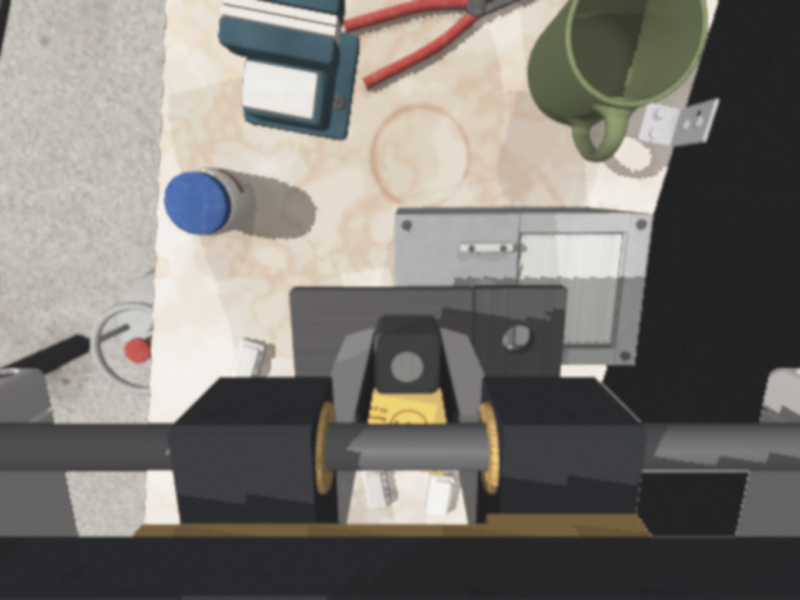

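Run:
```python
from h import *
p=np.load("p2.npy");C=cam("wrist",(p[:3],Ro.from_euler("xyz",p[3:]).as_matrix()))
f=lambda x,y,z:ray(C,(x*.7,y*.7),z)[:2]
r=[f(*q,.105) for q in((406,226),(642,224),(627,355))];print(np.round(r,4),"centre",(r[0]+r[2])/2)
d=r[1]-r[0];d/=np.linalg.norm(d);print("ydir",np.degrees(np.arctan2(d[1],d[0])),"pin",(r[0]+r[2])/2-.024*d)
print("eye",f(518,337,.2036))
print("bar corners",f(292,288,.2036),f(566,288,.2036), f(562,364,.2036))
a=cv2.imread("pics/w3.png")[270:400,440:640];cv2.imwrite("pics/w3c.png",cv2.resize(a,(800,520),interpolation=cv2.INTER_CUBIC))
```

```text
[[0.6418 0.2834]
 [0.6695 0.1343]
 [0.5813 0.1176]] centre [0.61154585 0.20052206]
ydir -79.47456834706072 pin [0.60716172 0.22411824]
eye [0.61032247 0.22692224]
bar corners [0.61505731 0.32888255] [0.63583231 0.2116331 ] [0.60122477 0.20425359]
```

View pics/w3c.png

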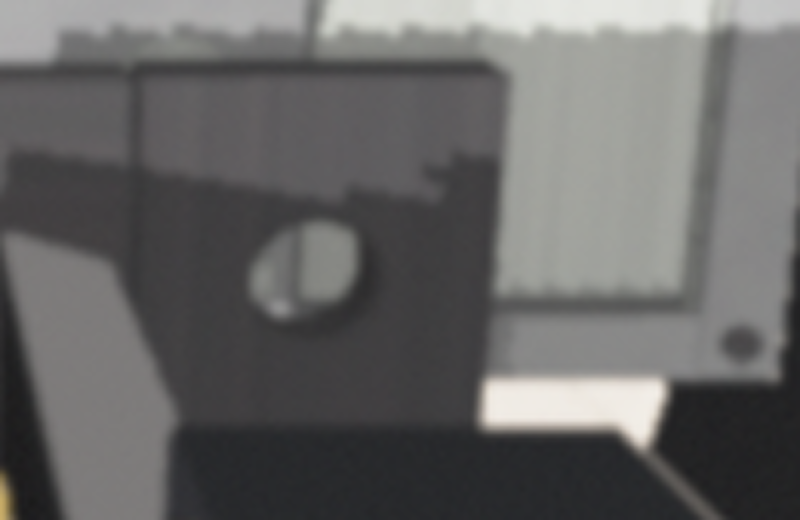

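Emit:
send_rows --series "0 0 0 0.1 1 -0.1 -0.7;0 0 0 0.1 2 -0.1 -0.7;0 0 0 0.1 3 -0.1 -0.7;0 0 0 0.13 4 -0.07 -0.7;0 0 0 0.13 5 -0.07 -0.7;0 0 0 0.13 5.6 -0.07 -0.7;0 0 0 0.13 6 -0.07 -0.7;0 0 0 0.13 6.3 -0.07 -0.7;0 0 0 0.13 6.6 -0.07 -0.7;0 0 0 0.13 6.6 -0.07 -0.7"

```text
time_s: 12.8
ee_pos: [0.5971, 0.2735, 0.1431]
eef_rot: [-1.571, -0.0, -1.39]
force: [0.1, 0.2, -1.3]
grip_width: 0.0255
```

Emit:
send_rows --series "0 0 0 0 0.1 0 -0.7;0 0 0 0 0.2 0 -0.7;0 0 0 0 0.3 0 -0.7;0 0 0 0 0.4 0 -0.7;0 0 0 0 0.5 0 -0.7;0 0 0 0 0.6 0 -0.7;0 0 0 0 0.7 0 -0.7;0 0 0 0 0.8 0 -0.7;0 0 0 0 0.8 0 -0.7;0 0 0 0 0.8 0 -0.7"

```text
time_s: 13.63
ee_pos: [0.5971, 0.2735, 0.1354]
eef_rot: [-1.571, 0.0, -1.39]
force: [-0.2, 0.4, -2.5]
grip_width: 0.026
```

Emit:
send_rows --series "0 0 0 0 0.2 0 -0.7;0 0 0 0 0.4 0 -0.7;0 0 0 0 0.6 0 -0.7;0 0 0 0 0.8 0 -0.7;0 0 0 0 1 0 -0.7;0 0 0 0 1.2 0 -0.7;0 0 0 0 1.3 0 -0.7;0 0 0 0 1.4 0 -0.7;0 0 0 0 1.5 0 -0.7;0 0 0 0 1.5 0 -0.7"

```text
time_s: 14.47
ee_pos: [0.5971, 0.2735, 0.1203]
eef_rot: [-1.571, -0.0, -1.39]
force: [0.1, 0.0, -2.4]
grip_width: 0.0254
```

Run:
```python
from h import *
o=get_obs();print(o["ee_pos"],o["eef_rot"],o["force"],o["moment"],o["grip_width"],o["qpos"])
np.save("far.npy",np.r_[o["ee_pos"],o["eef_rot"]])
```

```text
[0.5970773  0.27351849 0.12025748] [-1.57101382e+00 -3.34809688e-05 -1.38985036e+00] [ 0.09006626  0.02746796 -2.38006921] [ 0.05062173 -0.00220557 -0.00948196] 0.025387783094346302 [3.73803855e-01 6.10367810e-01 1.27635496e+00 9.28402818e-06
 1.25508976e+00 1.76365133e+00]
```

Emit:
send_rows --series "0 0 0 0 0.1 0 -0.7;0 0 0 0 0.1 0 -0.7;0 0 0 0 0.1 0 0.08;0 0 0 0 0.1 0 0.08;0 0 0 0 0.1 0 0.08;0 0 0 0 0.1 0 0.08;0 0 0 0 0.1 0 0.08;0 0 0 0 -1 0 0.08;0 0 0 0 -3 0 0.08;0 0 0 0 -5 0 0.08"

```text
time_s: 15.3
ee_pos: [0.5969, 0.2734, 0.1714]
eef_rot: [-1.572, -0.0, -1.39]
force: [-0.5, 0.2, 1.3]
grip_width: 0.0508
```

Emit:
send_rows --series "0 0 0 0 -1 -2 0;0 0 0 0 -2 -5 0;0 0 0 0 -3 -8 0;0 0 0 0 -4 -11 0;0 0 0 0 -5 -14 0;0 0 0 0 -5 -17 0;0 0 0 0 -5 -19 0;0 0 0 0 -5 -21 0;0 0 0 0 -5 -22 0;0 0 0 0 -5 -22 0"

```text
time_s: 16.13
ee_pos: [0.3799, 0.2339, 0.2215]
eef_rot: [-1.569, 0.0, -1.389]
force: [-0.0, -0.3, 1.3]
grip_width: 0.047
```

```bash
cat > bars.py <<'E'
from h import *
def bars(name="pics/tb.png"):
    im=camera("top");save(name,im);C=cam("top");hsv=cv2.cvtColor(im,cv2.COLOR_RGB2HSV)
    m=(hsv[...,1]<30)&(hsv[...,2]>175);m[:200]=0;m[335:]=0;m[:,190:195]=0;m[:,:190]=0;m[:,380:]=0
    for r in rects(im,m,C,.014): print(*r)
    o=get_obs();print(np.round(o["ee_pos"],4),np.round(o["eef_rot"],3),o["qpos"][5].round(2),round(o["grip_width"],4),o["time_s"])
E
python3 - <<'E'
from bars import *
bars()
f=mv(.369,.270,.06,-1.314);mv(.369,.270,.003,-1.314,f)
save("pics/w4.png",camera("wrist"),size=(800,600))
E
```

```text
[228. 260.] [431.3 404.2] [43.2 17.3] 11.1
[226. 237.] [480.8 409.5] [42.3 16.8] 170.5
[0.3809 0.2341 0.2214] [-1.569  0.    -1.389] 1.86 0.0472 16.1833
turn [-0.02 -0.86 -0.  ] shift [-3.74 16.14 -0.55]
turn [0. 0. 0.] shift [-0.   5.7 -0. ]
```

View pics/w4.png

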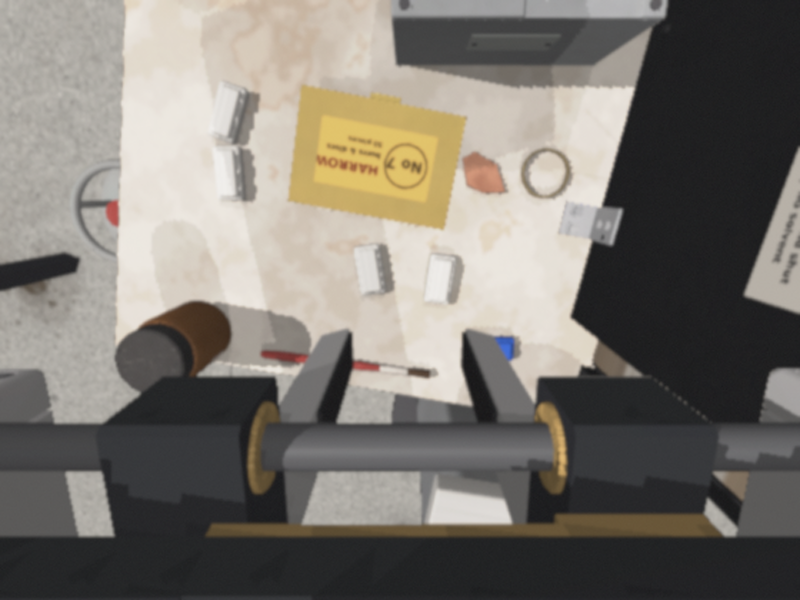

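Wrist view (800 px): bar a is at (371,269), b at (440,278), and c and d at (229,173) and (232,112). The blue look-alike is at (504,348). There is no fifth bar. I'll cross-check a and b from this nearer view.

```bash
cat >> bars.py <<'E'
def wbars():
    P=pose();im=camera("wrist");C=cam("wrist",P);hsv=cv2.cvtColor(im,cv2.COLOR_RGB2HSV)
    m=(hsv[...,1]<30)&(hsv[...,2]>175);m[255:]=0
    for r in rects(im,m,C,.014,200):
        if 30<r[2][0]<52 and 12<r[2][1]<28: print("W",*r)
E
python3 - <<'E'
from bars import *
wbars()
E
python3 - <<'E'
from bars import *
im=camera("wrist");hsv=cv2.cvtColor(im,cv2.COLOR_RGB2HSV)
for u,v in((371,269),(440,278),(440,270),(410,270)): print(hsv[int(v*.7),int(u*.7)])
P=pose();C=cam("wrist",P)
for s,v in((30,165),(22,170),(22,185),(22,200)):
    m=(hsv[...,1]<s)&(hsv[...,2]>v);m[255:]=0
    print(s,v);[print(*r) for r in rects(im,m,C,.014,150) if r[2][0]<70]
E
```

```text
[ 13   8 222]
[ 18   5 237]
[ 18   5 238]
[ 16  17 228]
30 165
[438.   6.] [614.7 103.4] [63.  10.9] 100.3
[261.  33.] [549.7 297.8] [63.7 60. ] 115.5
22 170
[257. 188.] [372.  269.2] [46.8 22. ] 11.8
[542. 195.] [433.  -98.6] [53.4 48.6] 83.7
[553. 138.] [500.7 -80.4] [40.2 12.7] 2.5
[379. 125.] [476.4 133.7] [24.2 14.2] 81.5
[438.   6.] [614.7 103.1] [61.3 10.9] 100.3
22 185
[256. 189.] [371.9 269.3] [46.7 21.2] 13.6
[379. 125.] [476.4 133.7] [24.2 14.2] 81.5
[96. 17.] [534.5 477.5] [44.  23.7] 132.6
22 200
[256. 188.] [372.  269.8] [46.3 19.9] 14.1
[379. 125.] [476.4 133.7] [24.2 14.2] 81.5
[96. 18.] [534.2 477.2] [44.6 23.2] 135.2
```

Emit:
send_rows --series "0 -0.2 0 -0.8 1.5 -0.1 0;0 -0.4 0 -1.6 3.5 -0.2 0;0 -0.6 0 -2.4 6 -0.3 0;0 -0.7 0 -3.2 8.5 -0.4 0;0 -0.7 0 -3.7 11 -0.4 0;0 -0.7 0 -3.7 13.5 -0.4 0;0 -0.7 0 -3.7 15.5 -0.4 0;0 -0.7 0 -3.7 17 -0.4 0;0 -0.7 0 -3.7 18 -0.4 0;0 -0.7 0 -3.7 18 -0.4 0"

```text
time_s: 17.17
ee_pos: [0.3698, 0.2692, 0.0385]
eef_rot: [-1.574, -0.001, -1.329]
force: [-0.2, 0.0, 0.9]
grip_width: 0.0471
```

Run:
```python
from bars import *
mv(.3705,.2698,.003,-1.326)
```

```text
turn [ 0.04 -0.04  0.01] shift [-0.05  3.55  0.1 ]
```

Emit:
send_rows --series "0 0 0 0 1 0.1 0;0 0 0 0 2 0.1 0;0 0 0 0 3 0.1 0;0 0 0 0 3.5 0.1 0;0 0 0 0 3.5 0.1 0;0 0 0 0 3.5 0.1 -0.9;0 0 0 0 3.5 0.1 -0.9;0 0 0 0 3.5 0.1 -0.9;0 0 0 0 3.5 0.1 -0.9;0 0 0 0 3.5 0.1 -0.9" --newtons 30

```text
time_s: 18.0
ee_pos: [0.3713, 0.27, 0.0058]
eef_rot: [-1.57, 0.0, -1.329]
force: [0.5, -2.1, 2.2]
grip_width: 0.0234
```

Emit:
send_rows --series "0 0 0 0 0 0 -0.9;0 0 0 0 -1 0 -0.9;0 0 0 0 -3 0 -0.9;0 0 0 0 -6 0 -0.9;0 0 0 0 -9 0 -0.9;0 0 0 0 -12 0 -0.9;0 0 0 0 -15 0 -0.9;0 0 0 0 -17 0 -0.9;0 0 0 0 -18 0 -0.9;0 0 0 0 -18 0 -0.9"

```text
time_s: 18.83
ee_pos: [0.3716, 0.2702, 0.1875]
eef_rot: [-1.567, 0.001, -1.329]
force: [0.0, -0.2, -1.3]
grip_width: 0.0232
```

Run:
```python
from bars import *
f=mv(.54,.22,.185,-.6);f=mv(.6183,.166,.185,.18,f)
```

```text
turn [-0.04 -8.35  0.  ] shift [ 8.91  0.29 15.14]
turn [-0.   -8.94  0.  ] shift [ 9.51 -0.   -0.04]
```

Emit:
send_rows --series "0 -0.8 0 0.9 0 1.5 -0.9;0 -1.7 0 1.8 0 3 -0.9;0 -2.5 0 2.7 0 4.5 -0.9;0 -3.3 0 3.6 0 6 -0.9;0 -4.2 0 4.5 0 7.5 -0.9;0 -5 0 5.3 0 9 -0.9;0 -5.9 0 6.2 0 10.5 -0.9;0 -6.7 0 7.1 0 12 -0.9;0 -7.5 0 8 0 13.5 -0.9;0 -8.35 0 8.9 0 15.1 -0.9"

```text
time_s: 19.67
ee_pos: [0.5391, 0.2191, 0.1834]
eef_rot: [-1.573, 0.002, -0.597]
force: [-0.7, -0.1, -0.7]
grip_width: 0.0235
```

Emit:
send_rows --series "0 -1 0 1 0 0 -0.9;0 -2 0 2 0 0 -0.9;0 -3 0 3 0 0 -0.9;0 -4 0 4 0 0 -0.9;0 -5 0 5 0 0 -0.9;0 -6 0 6 0 0 -0.9;0 -7 0 7 0 0 -0.9;0 -8 0 8 0 0 -0.9;0 -8.9 0 9 0 0 -0.9;0 -8.9 0 9.5 0 0 -0.9"

```text
time_s: 20.5
ee_pos: [0.6175, 0.1652, 0.1832]
eef_rot: [-1.571, 0.003, 0.18]
force: [-1.2, -0.6, -1.6]
grip_width: 0.0232
```

Run:
```python
from bars import *
f=mv(.6183,.166,.066,.18);print(get_obs()["qpos"].round(2))
save("pics/w5.png",camera("wrist"),size=(800,600))
```

```text
turn [ 0.   -0.   -0.03] shift [ 0.13 11.72  0.07]
[ 0.2   0.52  1.27 -0.    1.36  0.02]
```

View pics/w5.png

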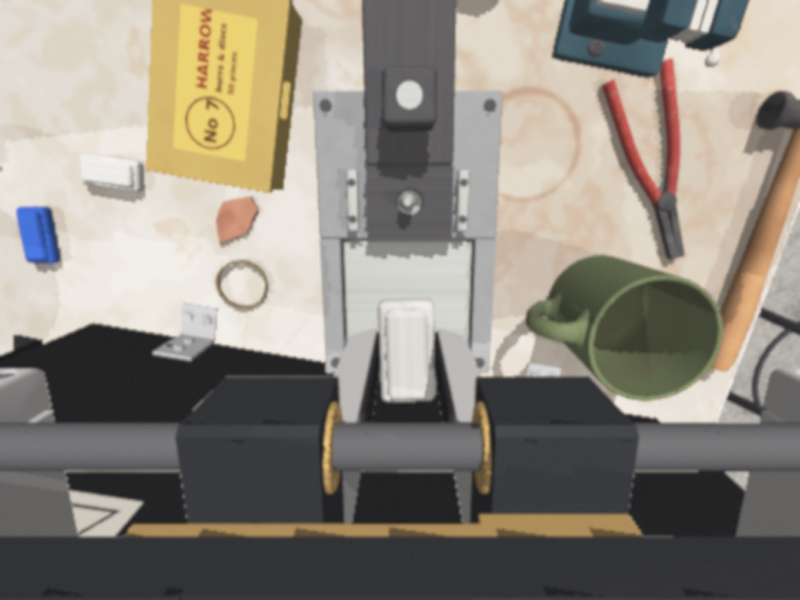

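The keep bar sits flat between the cheeks with its long end away from the mouth. The held bar (407,350) is centred over the mouth (342–473). Pressing in.

Emit:
send_rows --series "0 0 0 0.1 1.5 0 -0.9;0 0 0 0.1 3.5 0.1 -0.9;0 0 0 0.1 5.5 0.1 -0.9;0 0 0 0.1 7 0.1 -0.9;0 0 0 0.1 8 0.1 -0.9;0 0 0 0.1 9 0.1 -0.9;0 0 0 0.1 10 0.1 -0.9;0 0 0 0.1 11 0.1 -0.9;0 0 0 0.1 11.7 0.1 -0.9;0 0 0 0.1 11.8 0.1 -0.9"

```text
time_s: 21.38
ee_pos: [0.6179, 0.1678, 0.0667]
eef_rot: [-1.57, 0.0, 0.175]
force: [-0.4, 3.8, 1.8]
grip_width: 0.0233
```

Emit:
send_rows --series "0 0 0 0 0 0 -0.9;0 0 0 0 0 0 -0.9;0 0 0 0 0 0 -0.15;0 0 0 0 0 0 -0.15;0 0 0 0 0 0 -0.15;0 0 0 0 0 0 -0.15;0 0 0 0 0 0 -0.15;0 0 0 0 0 0 -0.15;0 0 0 0 0 0 -0.15;0 0 0 0 0 0 -0.15"

```text
time_s: 22.22
ee_pos: [0.6183, 0.1671, 0.0675]
eef_rot: [-1.571, -0.0, 0.176]
force: [-0.3, 1.9, 2.3]
grip_width: 0.0399
```

Emit:
send_rows --series "0 0 0 0 -1 0 -0.15;0 0 0 0 -2.5 0 -0.15;0 0 0 0 -4.5 0 -0.15;0 0 0 0 -6.5 0 -0.15;0 0 0 0 -8.5 0 -0.15;0 0 0 0 -10.5 0 -0.15;0 0 0 0 -12.5 0 -0.15;0 0 0 0 -14 0 -0.15;0 0 0 0 -15 0 -0.15;0 0 0 0 -15 0 -0.15"

```text
time_s: 23.05
ee_pos: [0.6188, 0.167, 0.22]
eef_rot: [-1.571, -0.003, 0.176]
force: [0.5, 0.3, -0.1]
grip_width: 0.0397
```

Run:
```python
from bars import *
save("pics/w6.png",camera("wrist"),(180,40,400,270),(660,690 if 0 else 600))
bars()
```

```text
[228. 259.] [432.1 404.5] [39.9 16.8] 11.1
[226. 238.] [479.3 410. ] [39.  16.9] 171.8
[0.6181 0.167  0.2169] [-1.571e+00  1.000e-03  1.760e-01] 0.03 0.0397 23.15
```

View pics/w6.png

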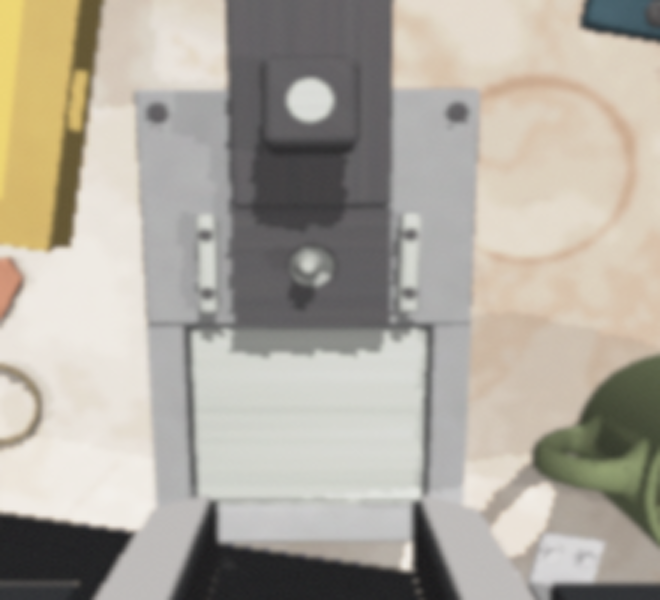

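Flap shut and the bar inside. Next is bar b.

Emit:
send_rows --series "0 1 0 -2 0 0.9 0;0 2 0 -4 0 1.7 0;0 3 0 -6.2 0 2.6 0;0 4 0 -8.3 0 3.4 0;0 5 0 -10.3 0 4.3 0;0 6 0 -12.4 0 5.1 0;0 7 0 -14.5 0 6 0;0 8 0 -16.5 0 6.8 0;0 9 0 -18.6 0 7.7 0;0 10 0 -20.6 0 8.5 0"

```text
time_s: 23.98
ee_pos: [0.3989, 0.2145, 0.2162]
eef_rot: [-1.573, 0.001, -0.7]
force: [0.1, 0.9, -0.1]
grip_width: 0.0469
```

Emit:
send_rows --series "0 1 0 0 0 0 0;0 2 0 0 0 0 0;0 3 0 0 0 0 0;0 4 0 0 0 0 0;0 5 0 0 0 0 0;0 6 0 0 0 0 0;0 7 0 0 0 0 0;0 8 0 0 0 0 0;0 9 0 0 0 0 0;0 9.5 0 0 0 0 0"

```text
time_s: 24.82
ee_pos: [0.4001, 0.2144, 0.2162]
eef_rot: [-1.573, -0.001, -1.53]
force: [0.9, -0.3, 1.4]
grip_width: 0.0469
```

Run:
```python
from bars import *
bars("pics/t6.png")
im=camera("wrist");save("pics/w7.png",im);hsv=cv2.cvtColor(im,cv2.COLOR_RGB2HSV);C=cam("wrist")
for s,v in((15,190),(22,200),(15,210)):
    m=(hsv[...,1]<s)&(hsv[...,2]>v);m[255:]=0
    print(s,v);[print(*r) for r in rects(im,m,C,.014,100) if r[2][0]<70]
mv(.3725,.206,.04,-1.531)
```

```text
[228. 260.] [431.2 404.4] [43.2 16.8] 11.1
[225. 237.] [481.  410.1] [42.3 17.5] 171.8
[0.4001 0.2144 0.2163] [-1.573e+00 -1.000e-03 -1.531e+00] 1.94 0.047 24.8667
15 190
[302. 247.] [322.7 186.8] [41.4 24. ] 92.6
[159. 231.] [335.4 376.2] [38.5 36.9] 100.9
[281. 200.] [381.5 212.6] [54.  53.2] 165.0
[388.  95.] [515.5  98.6] [53.9 25.7] 58.1
[392.  68.] [542.3  98.6] [38.  36.8] 90.7
[59. 64.] [532.  481.1] [21.5 19.2] 18.3
[381.   4.] [608.7 116.4] [45.6 10.8] 92.6
[57. 17.] [580.5 476.4] [36.7 26.3] 173.1
22 200
[218.  54.] [548.6 295.8] [52.8 24.4] 162.8
15 210
[301. 248.] [322.7 186.8] [41.4 24. ] 92.6
[159. 231.] [335.4 376.2] [38.5 36.9] 100.9
[281. 200.] [381.5 212.6] [54.  53.2] 165.0
[388.  95.] [515.5  98.6] [53.9 25.7] 58.1
[392.  68.] [542.3  98.6] [38.  36.8] 90.7
[59. 64.] [532.  481.1] [21.5 19.2] 18.3
[57. 17.] [580.5 476.4] [36.7 26.3] 173.1
turn [0.02 0.06 0.01] shift [ 0.7  17.65 -2.76]
```

```bash
cat >> bars.py <<'E'
def near(x,y,P=None,im=None):
    "bar's top rect near x,y from wrist view, Otsu on brightness in a window"
    P=P or pose();im=camera("wrist") if im is None else im;C=cam("wrist",P);u,v=proj(C,(x,y,.014)).astype(int)
    a=max(u-55,0);b=max(v-45,0);w=im[b:min(v+45,262),a:u+55];g=cv2.GaussianBlur(w[...,2],(3,3),0)
    t,m=cv2.threshold(g,0,1,cv2.THRESH_OTSU);full=np.zeros(im.shape[:2],np.uint8);full[b:b+m.shape[0],a:a+m.shape[1]]=m
    print("px",u,v,"thr",t);[print("N",*r) for r in rects(im,full,C,.014,100)]
E
python3 - <<'E'
from bars import *
im=cv2.cvtColor(cv2.imread("pics/w7.png"),cv2.COLOR_BGR2RGB)
near(.3725,.206,None,im)
u,v=proj(cam("wrist"),(.3725,.206,.014)).astype(int)
save("pics/w7c.png",im,(u-100,v-75,u+100,v+75),(640,480))
E
```

```text
px 289 208 thr 160.0
N [289. 207.] [371.7 207.7] [143.  118.1] 92.6
```

View pics/w7c.png

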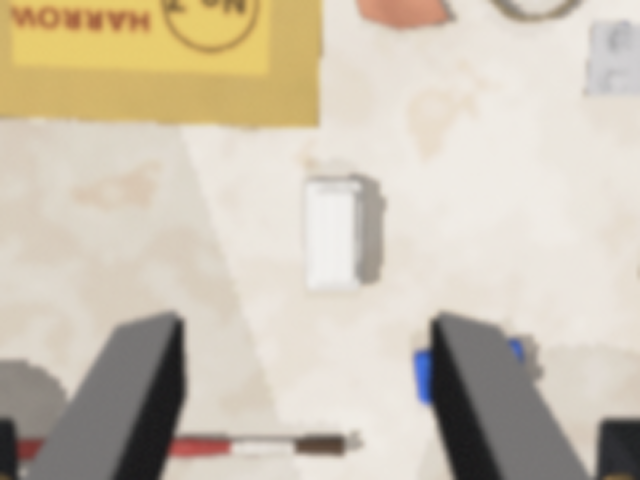

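Run:
```python
from bars import *
C=cam("wrist");u0,v0=proj(C,(.3725,.206,.014)).astype(int)
f=lambda x,y,z:ray(C,(u0-100+x/3.2,v0-75+y/3.2),z)[:2].round(4)
print(f(332,234,.012),[f(*q,.007) for q in((305,180),(360,180),(355,290),(308,290))])
```

```text
[0.3754 0.2025] [array([0.3961, 0.2144]), array([0.3971, 0.1922]), array([0.3507, 0.1916]), array([0.3499, 0.2111])]
```

Emit:
send_rows --series "0 0 0 0.3 1.5 -0.7 0;0 0 0 0.6 3.5 -1.4 0;0 0 0 0.9 6 -2 0;0 0 0 1 8.5 -2.5 0;0 0 0 1.05 11 -2.6 0;0 0 0 1.05 13.5 -2.6 0;0 0 0 1.05 15.5 -2.6 0;0 0 0 1.05 17 -2.6 0;0 0 0 1.05 18 -2.6 0;0 0 0 1.05 18 -2.6 0"

```text
time_s: 25.75
ee_pos: [0.3739, 0.2024, 0.0355]
eef_rot: [-1.574, -0.001, -1.524]
force: [-0.9, -0.1, 0.1]
grip_width: 0.0468
```

Emit:
send_rows --series "0 0 0 0 1 0 0;0 0 0 0 2 0 0;0 0 0 0 3 0 0;0 0 0 0 3.3 0 0;0 0 0 0 3.3 0 0;0 0 0 0 3.3 0 -0.9;0 0 0 0 3.3 0 -0.9;0 0 0 0 3.3 0 -0.9;0 0 0 0 3.3 0 -0.9;0 0 0 0 3.3 0 -0.9"

```text
time_s: 26.58
ee_pos: [0.3752, 0.203, 0.0048]
eef_rot: [-1.57, 0.0, -1.525]
force: [-0.5, -0.2, 3.2]
grip_width: 0.0234
```

Emit:
send_rows --series "0 0 0 0 0 0 -0.9;0 0 0 0 -1 0 -0.9;0 0 0 0 -3 0 -0.9;0 0 0 0 -6 0 -0.9;0 0 0 0 -9 0 -0.9;0 0 0 0 -12 0 -0.9;0 0 0 0 -15 0 -0.9;0 0 0 0 -17 0 -0.9;0 0 0 0 -18 0 -0.9;0 0 0 0 -18 0 -0.9"

```text
time_s: 27.42
ee_pos: [0.3756, 0.2032, 0.1865]
eef_rot: [-1.568, 0.001, -1.525]
force: [-0.5, 0.5, -1.1]
grip_width: 0.023
```

Run:
```python
from bars import *
f=mv(.54,.23,.185,-.7);f=mv(.6183,.167,.185,.178,f)
bars("pics/t7.png")
```

```text
turn [-0.04 -9.45  0.  ] shift [-1.92  0.2  16.55]
turn [ -0.   -10.06   0.  ] shift [10.05 -0.    0.23]
[228. 260.] [431.2 404.4] [43.2 16.8] 11.1
[226. 237.] [481.  409.8] [42.  16.8] 170.6
[0.375  0.203  0.1846] [-1.57   0.    -1.525] 1.94 0.0233 27.4667
```

Emit:
send_rows --series "0 -0.9 0 -0.2 0 1.6 -0.9;0 -1.9 0 -0.4 0 3.3 -0.9;0 -2.8 0 -0.6 0 5 -0.9;0 -3.8 0 -0.8 0 6.6 -0.9;0 -4.7 0 -1 0 8.3 -0.9;0 -5.7 0 -1.1 0 9.9 -0.9;0 -6.6 0 -1.3 0 11.6 -0.9;0 -7.6 0 -1.5 0 13.2 -0.9;0 -8.5 0 -1.7 0 14.9 -0.9;0 -9.45 0 -1.9 0 16.5 -0.9"

```text
time_s: 28.3
ee_pos: [0.5392, 0.2293, 0.182]
eef_rot: [-1.574, 0.002, -0.697]
force: [-0.0, -0.3, -0.4]
grip_width: 0.0237
```

Emit:
send_rows --series "0 -1.1 0 1.1 0 0 -0.9;0 -2.2 0 2.2 0 0 -0.9;0 -3.3 0 3.3 0 0.1 -0.9;0 -4.4 0 4.4 0 0.1 -0.9;0 -5.5 0 5.5 0 0.1 -0.9;0 -6.6 0 6.6 0 0.2 -0.9;0 -7.7 0 7.7 0 0.2 -0.9;0 -8.8 0 8.8 0 0.2 -0.9;0 -10 0 10 0 0.2 -0.9;0 -10.05 0 10.05 0 0.2 -0.9"

```text
time_s: 29.13
ee_pos: [0.6174, 0.1649, 0.1818]
eef_rot: [-1.571, 0.003, 0.18]
force: [0.2, -0.2, -0.9]
grip_width: 0.0235
```

Run:
```python
from bars import *
f=mv(.6183,.167,.066,.178)
```

```text
turn [ 0.    0.03 -0.04] shift [ 0.16 11.58  0.2 ]
```

Emit:
send_rows --series "0 0 0 0.1 1.5 0.1 -0.9;0 0 0 0.1 3.5 0.1 -0.9;0 0 0 0.1 5.5 0.1 -0.9;0 0 0 0.1 7 0.1 -0.9;0 0 0 0.1 8 0.1 -0.9;0 0 0 0.1 9 0.1 -0.9;0 0 0 0.1 10 0.1 -0.9;0 0 0 0.1 11 0.1 -0.9;0 0 0 0.1 11.6 0.1 -0.9;0 0 0 0.1 11.7 0.1 -0.9"

```text
time_s: 29.97
ee_pos: [0.6174, 0.1681, 0.0665]
eef_rot: [-1.57, 0.001, 0.175]
force: [0.4, 3.0, 2.6]
grip_width: 0.0235
```

Emit:
send_rows --series "0 0 0 0 0 0 -0.9;0 0 0 0 0 0 -0.9;0 0 0 0 0 0 -0.15;0 0 0 0 0 0 -0.15;0 0 0 0 0 0 -0.15;0 0 0 0 0 0 -0.15;0 0 0 0 0 0 -0.15;0 0 0 0 0 0 -0.15;0 0 0 0 0 0 -0.15;0 0 0 0 0 0 -0.15"

```text
time_s: 30.8
ee_pos: [0.618, 0.1673, 0.0675]
eef_rot: [-1.571, -0.0, 0.176]
force: [-1.5, 1.1, 1.1]
grip_width: 0.0398
```

Emit:
send_rows --series "0 0 0 0 -1 0 -0.15;0 0 0 0 -2.5 0 -0.15;0 0 0 0 -4.5 0 -0.15;0 0 0 0 -6.5 0 -0.15;0 0 0 0 -8.5 0 -0.15;0 0 0 0 -10.5 0 -0.15;0 0 0 0 -12.5 0 -0.15;0 0 0 0 -14 0 -0.15;0 0 0 0 -15 0 -0.15;0 0 0 0 -15 0 -0.15"

```text
time_s: 31.63
ee_pos: [0.6185, 0.1673, 0.2201]
eef_rot: [-1.571, -0.003, 0.176]
force: [-0.4, 1.0, 0.2]
grip_width: 0.0397
```

```bash
cat >> bars.py <<'E'
def flap():
    C=cam("wrist");im=camera("wrist");save("pics/flap.png",im,(180,40,400,270),(660,600))
    d=np.array([.181,-.983]);x=np.array([-.983,-.181]);m=np.array([.6178,.169])
    for a in(-.025,0,.02): print([im[int(v),int(u)].tolist() for b in(-.03,0,.03) for u,v in[proj(C,np.r_[m+a*d+b*x,.1])]])
E
python3 - <<'E'
from bars import *
flap();bars()
f=mv(.46,.36,.217,1.40);mv(.49,.4,.217,1.405,f)
E
```

```text
[[215, 217, 212], [139, 141, 136], [213, 215, 208]]
[[210, 213, 206], [210, 212, 205], [208, 211, 203]]
[[215, 216, 210], [213, 214, 208], [210, 212, 205]]
[228. 259.] [432.1 404.5] [39.9 16.8] 11.1
[226. 237.] [480.4 409.8] [36.8 16.9] 171.8
[0.6178 0.1672 0.217 ] [-1.571  0.     0.176] 0.03 0.0402 31.7333
turn [-0.000e+00 -1.402e+01 -1.000e-02] shift [-12.15   0.    21.75]
turn [-0.   -0.06 -0.  ] shift [ 4.45 -0.   -2.28]
```

Emit:
send_rows --series "0 -0.8 0 -1.2 0 2 0;0 -1.6 0 -2.8 0 4.5 0;0 -2.4 0 -4.6 0 7.2 0;0 -3.2 0 -6.4 0 10 0;0 -4 0 -8.2 0 13 0;0 -4.8 0 -10 0 16 0;0 -5.6 0 -12 0 19 0;0 -6.4 0 -14 0 22 0;0 -7.2 0 -15.7 0 24.8 0;0 -8 0 -16.9 0 26.7 0"

```text
time_s: 32.57
ee_pos: [0.4023, 0.402, 0.2162]
eef_rot: [-1.57, 0.002, 0.879]
force: [-0.7, 0.3, -0.4]
grip_width: 0.0473
```

Emit:
send_rows --series "0 -0.8 0 0 0 0 0;0 -1.6 0 0 0 0 0;0 -2.4 0 0 0 0 0;0 -3.2 0 0 0 0 0;0 -4 0 0 0 0 0;0 -4.8 0 0 0 0 0;0 -5.6 0 0 0 0 0;0 -6.1 0 0 0 0 0;0 -6.1 0 0 0 0 0;0 -6.1 0 0 0 0 0"

```text
time_s: 33.4
ee_pos: [0.4044, 0.4003, 0.2165]
eef_rot: [-1.57, 0.001, 1.405]
force: [-0.4, -0.3, 0.2]
grip_width: 0.047
```

Run:
```python
from bars import *
o=get_obs();print(o["ee_pos"],o["eef_rot"])
im=camera("wrist");C=cam("wrist");u,v=proj(C,(.456,.407,.014)).astype(int);print(u,v)
save("pics/w8.png",im);save("pics/w8c.png",im,(u-80,v-60,u+80,v+60),(640,480))
```

```text
[0.40442752 0.40028058 0.21645598] [-1.56980508e+00  1.32530245e-03  1.40538267e+00]
296 223
```

View pics/w8c.png

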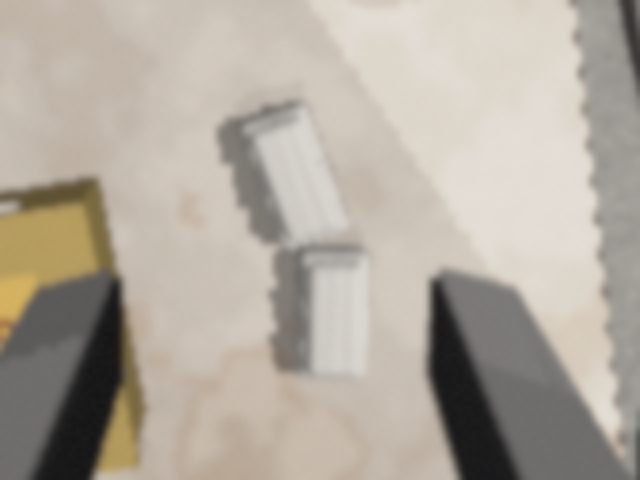

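Run:
```python
from bars import *
C=cam("wrist")
f=lambda x,y,z:ray(C,(296-80+x/4,223-60+y/4),z)[:2].round(4)
print("d",f(338,320,.014),"c",f(297,178,.014))
for a,b in(((308,270),(312,372)),((365,268),(363,372)),((250,140),(290,240)),((305,112),(345,222))):
    q=f(*a,.014)-f(*b,.014);print(np.degrees(np.arctan2(q[1],q[0])),np.hypot(*q))
mv(.481,.4085,.036,np.radians(80.8))
```

```text
d [0.4829 0.4086] c [0.4329 0.4029]
173.0935929179382 0.035759474269066074
170.51179894119892 0.03639793950212011
-168.37560427565109 0.035732898007298515
-169.53559271045495 0.03854101711164353
turn [-0.01 -0.06 -0.01] shift [ 2.08 18.06 -7.43]
```

Emit:
send_rows --series "0 0 0 0.4 1.5 -1.5 0;0 -0.1 0 0.8 3.5 -3 0;0 -0.15 0 1.2 6 -4.5 0;0 -0.15 0 1.6 8.5 -6 0;0 -0.15 0 2 11 -7.2 0;0 -0.15 0 2.1 13.5 -7.5 0;0 -0.15 0 2.1 15.5 -7.5 0;0 -0.15 0 2.1 17 -7.5 0;0 -0.15 0 2.1 18 -7.5 0;0 -0.15 0 2.1 18 -7.5 0"

```text
time_s: 34.28
ee_pos: [0.4812, 0.4083, 0.0351]
eef_rot: [-1.568, 0.003, 1.419]
force: [-1.1, 0.3, -0.3]
grip_width: 0.047
```

Emit:
send_rows --series "0 0 0 0 1 0 0;0 0 0 0 2 0 0;0 0 0 0 3 0 0;0 0 0 0 3.3 0 0;0 0 0 0 3.3 0 0;0 0 0 0 3.3 0 -0.9;0 0 0 0 3.3 0 -0.9;0 0 0 0 3.3 0 -0.9;0 0 0 0 3.3 0 -0.9;0 0 0 0 3.3 0 -0.9"

```text
time_s: 35.12
ee_pos: [0.4822, 0.4091, 0.0049]
eef_rot: [-1.571, -0.0, 1.42]
force: [0.9, 0.3, 2.1]
grip_width: 0.0233
```

Emit:
send_rows --series "0 0 0 0 0 0 -0.9;0 0 0 0 -1 0 -0.9;0 0 0 0 -3 0 -0.9;0 0 0 0 -6 0 -0.9;0 0 0 0 -9 0 -0.9;0 0 0 0 -12 0 -0.9;0 0 0 0 -15 0 -0.9;0 0 0 0 -17 0 -0.9;0 0 0 0 -18 0 -0.9;0 0 0 0 -18 0 -0.9"

```text
time_s: 35.95
ee_pos: [0.4825, 0.4095, 0.187]
eef_rot: [-1.573, -0.003, 1.42]
force: [0.1, 0.6, -1.2]
grip_width: 0.0236
```

Run:
```python
from bars import *
f=mv(.55,.29,.185,.75);f=mv(.6183,.167,.185,.178,f)
bars("pics/t8.png")
```

```text
turn [0.02 7.68 0.04] shift [-10.8    0.19  -8.46]
turn [-0.    6.55 -0.  ] shift [ -3.39  -0.   -13.66]
[0.4821 0.4091 0.1848] [-1.571e+00 -1.000e-03  1.420e+00] -0.77 0.0236 36.0
```

Emit:
send_rows --series "0 0.7 0 -1 0 -0.8 -0.9;0 1.5 0 -2.1 0 -1.7 -0.9;0 2.3 0 -3.2 0 -2.5 -0.9;0 3.1 0 -4.3 0 -3.4 -0.9;0 3.8 0 -5.4 0 -4.2 -0.9;0 4.6 0 -6.5 0 -5.1 -0.9;0 5.4 0 -7.6 0 -5.9 -0.9;0 6.1 0 -8.6 0 -6.8 -0.9;0 6.9 0 -9.7 0 -7.6 -0.9;0 7.7 0 -10.8 0 -8.5 -0.9"

```text
time_s: 36.83
ee_pos: [0.5495, 0.2887, 0.1821]
eef_rot: [-1.57, 0.003, 0.745]
force: [0.3, 0.1, 0.3]
grip_width: 0.0232
```

Emit:
send_rows --series "0 0.7 0 -0.4 0 -1.5 -0.9;0 1.4 0 -0.7 0 -3 -0.9;0 2.1 0 -1.1 0 -4.5 -0.9;0 2.8 0 -1.5 0 -6 -0.9;0 3.5 0 -1.9 0 -7.5 -0.9;0 4.2 0 -2.2 0 -9 -0.9;0 4.9 0 -2.6 0 -10.5 -0.9;0 5.6 0 -3 0 -12 -0.9;0 6.3 0 -3.3 0 -13.4 -0.9;0 6.55 0 -3.4 0 -13.7 -0.9"

```text
time_s: 37.67
ee_pos: [0.6183, 0.1641, 0.1821]
eef_rot: [-1.571, 0.003, 0.172]
force: [0.5, 0.2, -1.2]
grip_width: 0.0233
```

Run:
```python
from bars import *
f=mv(.6183,.167,.066,.178)
```

```text
turn [ 0.   -0.07 -0.04] shift [ 0.08 11.61  0.29]
```

Emit:
send_rows --series "0 0 0 0.05 1.5 0.1 -0.9;0 0 0 0.05 3.5 0.15 -0.9;0 0 0 0.05 5.5 0.15 -0.9;0 0 0 0.05 7 0.15 -0.9;0 0 0 0.05 8 0.15 -0.9;0 0 0 0.05 9 0.15 -0.9;0 0 0 0.05 10 0.15 -0.9;0 0 0 0.05 11 0.15 -0.9;0 0 0 0.05 11.6 0.15 -0.9;0 0 0 0.05 11.7 0.15 -0.9"

```text
time_s: 38.5
ee_pos: [0.6178, 0.1681, 0.0663]
eef_rot: [-1.57, 0.001, 0.177]
force: [-0.2, 4.2, 0.5]
grip_width: 0.0234
```

Emit:
send_rows --series "0 0 0 0 0 0 -0.9;0 0 0 0 0 0 -0.9;0 0 0 0 0 0 -0.15;0 0 0 0 0 0 -0.15;0 0 0 0 0 0 -0.15;0 0 0 0 0 0 -0.15;0 0 0 0 0 0 -0.15;0 0 0 0 0 0 -0.15;0 0 0 0 0 0 -0.15;0 0 0 0 0 0 -0.15"

```text
time_s: 39.33
ee_pos: [0.6185, 0.1674, 0.0676]
eef_rot: [-1.571, -0.0, 0.177]
force: [0.3, 1.0, 2.9]
grip_width: 0.0397
```

Emit:
send_rows --series "0 0 0 0 -1 0 -0.15;0 0 0 0 -2.5 0 -0.15;0 0 0 0 -4.5 0 -0.15;0 0 0 0 -6.5 0 -0.15;0 0 0 0 -8.5 0 -0.15;0 0 0 0 -10.5 0 -0.15;0 0 0 0 -12.5 0 -0.15;0 0 0 0 -14 0 -0.15;0 0 0 0 -15 0 -0.15;0 0 0 0 -15 0 -0.15"

```text
time_s: 40.17
ee_pos: [0.619, 0.1675, 0.22]
eef_rot: [-1.571, -0.003, 0.176]
force: [1.0, 0.3, 0.1]
grip_width: 0.0395
```

Run:
```python
from bars import *
flap();bars()
f=mv(.38,.395,.217,1.77)
```

```text
[[215, 216, 212], [140, 141, 138], [213, 214, 209]]
[[211, 213, 206], [210, 213, 206], [208, 210, 203]]
[[214, 215, 209], [212, 214, 207], [210, 211, 205]]
[228. 259.] [432.1 404.5] [39.9 16.8] 11.1
[0.6182 0.1674 0.2169] [-1.571e+00  1.000e-03  1.760e-01] 0.03 0.0398 40.2667
turn [-0.000e+00 -1.826e+01 -1.000e-02] shift [-19.46   0.    26.59]
```

Emit:
send_rows --series "0 -0.9 0 -1 0 2 0;0 -1.8 0 -2.3 0 4.5 0;0 -2.7 0 -3.8 0 7.2 0;0 -3.6 0 -5.3 0 10 0;0 -4.5 0 -7 0 13 0;0 -5.4 0 -8.6 0 16 0;0 -6.3 0 -10.2 0 19 0;0 -7.2 0 -11.7 0 22 0;0 -8.1 0 -13.2 0 24.7 0;0 -9.1 0 -14.2 0 26.5 0"

```text
time_s: 41.1
ee_pos: [0.4298, 0.4051, 0.216]
eef_rot: [-1.57, 0.002, 0.976]
force: [-0.1, 1.3, 0.4]
grip_width: 0.0469
```

Emit:
send_rows --series "0 -1 0 0 0 0 0;0 -2 0 0 0 0 0;0 -3 0 0 0 0 0;0 -4 0 0 1 0 0;0 -5 0 0 3 0 0;0 -6 0 0 5 0 0;0 -7 0 0 7 0 0;0 -8 0 0 9 0 0;0 -9 0 0 10 0 0;0 -9.1 0 0 10 0 0"

```text
time_s: 41.93
ee_pos: [0.4307, 0.4023, 0.1137]
eef_rot: [-1.565, 0.003, 1.769]
force: [0.1, -0.3, 1.1]
grip_width: 0.0469
```

Run:
```python
from bars import *
bars()
f=mv(.4325,.4033,.036,1.763)
```

```text
[0.4313 0.4028 0.1155] [-1.567  0.002  1.765] -1.08 0.0468 41.9833
turn [-0.04  0.02 -0.02] shift [ 0.04  7.95 -0.16]
```

Emit:
send_rows --series "0 0 0 0 1.5 -0.1 0;0 0 0 0 3.5 -0.1 0;0 0 0 0 5.5 -0.1 0;0 0 0 0 7.5 -0.1 0;0 0 0 0 9 -0.1 0;0 0 0 0 10 -0.1 0;0 0 0 0 10.7 -0.1 0;0 0 0 0 11.2 -0.1 0;0 0 0 0 11.2 -0.1 0;0 0 0 0 11.2 -0.1 0"

```text
time_s: 42.82
ee_pos: [0.4333, 0.4039, 0.0061]
eef_rot: [-1.572, -0.0, 1.764]
force: [-0.0, -0.7, 0.1]
grip_width: 0.047
```

Emit:
send_rows --series "0 0 0 0 0 0 -0.9;0 0 0 0 0 0 -0.9;0 0 0 0 0 0 -0.9;0 0 0 0 0 0 -0.9;0 0 0 0 0 0 -0.9;0 0 0 0 0 0 -0.9;0 0 0 0 0 0 -0.9;0 0 0 0 0 0 -0.9;0 0 0 0 0 0 -0.9;0 0 0 0 -1 0 -0.9"

```text
time_s: 43.65
ee_pos: [0.4322, 0.403, 0.014]
eef_rot: [-1.568, 0.001, 1.765]
force: [-0.5, 0.8, -1.4]
grip_width: 0.0232
```

Emit:
send_rows --series "0 0 0 0 -2 0 -0.9;0 0 0 0 -4 0 -0.9;0 0 0 0 -6 0 -0.9;0 0 0 0 -8 0 -0.9;0 0 0 0 -10 0 -0.9;0 0 0 0 -12 0 -0.9;0 0 0 0 -14 0 -0.9;0 0 0 0 -16 0 -0.9;0 0 0 0 -17 0 -0.9;0 0 0 0 -17 0 -0.9"

```text
time_s: 44.48
ee_pos: [0.4335, 0.4042, 0.1879]
eef_rot: [-1.574, -0.002, 1.765]
force: [0.8, 0.1, -1.2]
grip_width: 0.0234
```

Run:
```python
from bars import *
f=mv(.53,.29,.185,.97);f=mv(.6183,.167,.185,.178,f)
bars("pics/t9.png")
```

```text
turn [0.03 9.11 0.03] shift [-13.06   0.29  -7.26]
turn [-0.    9.08 -0.  ] shift [ -5.15  -0.   -14.24]
[0.4331 0.4038 0.186 ] [-1.572e+00 -1.000e-03  1.765e+00] -1.08 0.0234 44.5333
```

Emit:
send_rows --series "0 0.9 0 -1.3 0 -0.7 -0.9;0 1.8 0 -2.6 0 -1.5 -0.9;0 2.7 0 -3.9 0 -2.2 -0.9;0 3.6 0 -5.2 0 -2.9 -0.9;0 4.5 0 -6.5 0 -3.6 -0.9;0 5.4 0 -7.8 0 -4.4 -0.9;0 6.3 0 -9.1 0 -5.1 -0.9;0 7.3 0 -10.4 0 -5.8 -0.9;0 8.2 0 -11.7 0 -6.5 -0.9;0 9.1 0 -13.1 0 -7.3 -0.9"

```text
time_s: 45.37
ee_pos: [0.5297, 0.2885, 0.1836]
eef_rot: [-1.569, 0.002, 0.967]
force: [0.2, 0.9, -0.8]
grip_width: 0.0235
```

Emit:
send_rows --series "0 1 0 -0.5 0 -1.5 -0.9;0 2 0 -1.1 0 -3.1 -0.9;0 3 0 -1.7 0 -4.7 -0.9;0 4 0 -2.3 0 -6.3 -0.9;0 5 0 -2.8 0 -7.8 -0.9;0 6 0 -3.4 0 -9.4 -0.9;0 7 0 -4 0 -11 -0.9;0 8 0 -4.5 0 -12.5 -0.9;0 9 0 -5 0 -13.9 -0.9;0 9.1 0 -5.15 0 -14.2 -0.9"

```text
time_s: 46.2
ee_pos: [0.6184, 0.1647, 0.1834]
eef_rot: [-1.571, 0.003, 0.171]
force: [-0.3, -0.7, -1.2]
grip_width: 0.0232
```

Run:
```python
from bars import *
f=mv(.6183,.167,.066,.178)
```

```text
turn [ 0.   -0.08 -0.03] shift [ 0.06 11.74  0.23]
```

Emit:
send_rows --series "0 0 0 0.05 1.5 0.1 -0.9;0 0 0 0.05 3.5 0.1 -0.9;0 0 0 0.05 5.5 0.1 -0.9;0 0 0 0.05 7 0.1 -0.9;0 0 0 0.05 8 0.1 -0.9;0 0 0 0.05 9 0.1 -0.9;0 0 0 0.05 10 0.1 -0.9;0 0 0 0.05 11 0.1 -0.9;0 0 0 0.05 11.7 0.1 -0.9;0 0 0 0.05 11.8 0.1 -0.9"

```text
time_s: 47.03
ee_pos: [0.6177, 0.1678, 0.0659]
eef_rot: [-1.571, 0.002, 0.177]
force: [-0.6, 2.6, 0.2]
grip_width: 0.0233
```

Emit:
send_rows --series "0 0 0 0 0 0 -0.9;0 0 0 0 0 0 -0.9;0 0 0 0 0 0 -0.15;0 0 0 0 0 0 -0.15;0 0 0 0 0 0 -0.15;0 0 0 0 0 0 -0.15;0 0 0 0 0 0 -0.15;0 0 0 0 0 0 -0.15;0 0 0 0 0 0 -0.15;0 0 0 0 0 0 -0.15"

```text
time_s: 47.87
ee_pos: [0.6185, 0.1675, 0.0676]
eef_rot: [-1.571, -0.0, 0.176]
force: [0.9, 1.1, 3.2]
grip_width: 0.0401
```

Emit:
send_rows --series "0 0 0 0 -1 0 -0.15;0 0 0 0 -2.5 0 -0.15;0 0 0 0 -4.5 0 -0.15;0 0 0 0 -6.5 0 -0.15;0 0 0 0 -8.5 0 -0.15;0 0 0 0 -10.5 0 -0.15;0 0 0 0 -12.5 0 -0.15;0 0 0 0 -14 0 -0.15;0 0 0 0 -15 0 -0.15;0 0 0 0 -15 0 -0.15"

```text
time_s: 48.7
ee_pos: [0.6189, 0.1675, 0.22]
eef_rot: [-1.571, -0.003, 0.176]
force: [-0.0, 0.5, -0.3]
grip_width: 0.0399
```

Run:
```python
from bars import *
flap();bars("pics/t10.png");save("pics/s10.png",camera("scene"))
fa=np.load("far.npy");print(fa,np.load("grip.npy"))
f=mv(.5971,.2735,.22,-.6);mv(.5971,.2735,.22,-1.39,f)
# knob seen from here
P=pose();im=camera("wrist");save("pics/w10.png",im)
print(proj(cam("wrist",P),(.597,.2735,.142)))
```

```text
[[216, 217, 213], [139, 141, 136], [213, 215, 209]]
[[211, 213, 207], [210, 213, 205], [207, 210, 203]]
[[214, 216, 209], [213, 214, 208], [210, 212, 205]]
[0.6182 0.1674 0.2169] [-1.571e+00  1.000e-03  1.760e-01] 0.03 0.0398 48.8
[ 5.97077303e-01  2.73518485e-01  1.20257478e-01 -1.57101382e+00
 -3.34809688e-05 -1.38985036e+00] [ 6.16107920e-01  1.76645963e-01  1.19828666e-01 -1.57137956e+00
 -1.56444270e-05  1.72562237e+00]
turn [ 0.01  8.9  -0.02] shift [-0.2  -0.37 10.81]
turn [-0.    9.05 -0.  ] shift [0. 0. 0.]
[280.98423154  77.89899992]
```

View pics/s10.png

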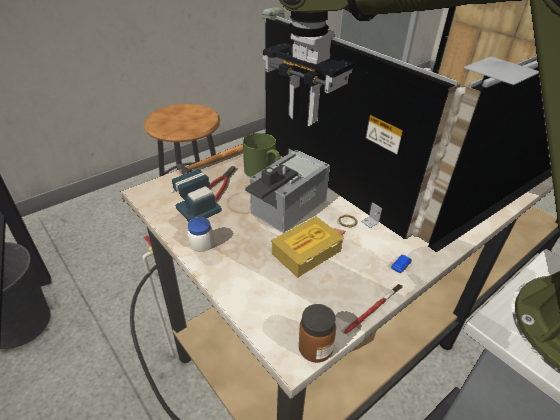

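The worktop is clear of cast bars; only the blue look-alike at (401,264) and the untouched items remain. The flap is shut. Now the keep bar.

Emit:
send_rows --series "0 0.9 0 0 0 1 0.08;0 1.8 0 0 0 2.1 0.08;0 2.7 0 -0.1 0 3.2 0.08;0 3.6 0 -0.1 0 4.3 0.08;0 4.5 0 -0.1 0 5.4 0.08;0 5.4 0 -0.1 0 6.5 0.08;0 6.3 0 -0.1 0 7.6 0.08;0 7.2 0 -0.2 0 8.7 0.08;0 8.1 0 -0.2 0 9.8 0.08;0 8.9 0 -0.2 0 10.8 0.08"

```text
time_s: 49.73
ee_pos: [0.5969, 0.274, 0.2162]
eef_rot: [-1.572, 0.001, -0.604]
force: [0.8, -1.7, 0.2]
grip_width: 0.0507
```

Emit:
send_rows --series "0 1 0 0 0 0 0.08;0 2 0 0 0 0 0.08;0 3 0 0 0 0 0.08;0 4 0 0 0 0 0.08;0 5 0 0 1 0 0.08;0 6 0 0 2 0 0.08;0 7 0 0 3 0 0.08;0 8 0 0 4 0 0.08;0 9 0 0 5 0 0.08;0 9.05 0 0 5 0 0.08"

```text
time_s: 50.57
ee_pos: [0.5964, 0.2731, 0.1642]
eef_rot: [-1.576, -0.001, -1.394]
force: [1.0, -0.5, -0.0]
grip_width: 0.0508
```

Run:
```python
from bars import *
P=pose();print(P[0],get_obs()["eef_rot"])
mv(.5971,.2735,.1195,-1.39)
im=camera("wrist");save("pics/w11.png",im,size=(800,600))
```

```text
[0.59636579 0.27309082 0.16417673] [-1.57552760e+00 -1.02543225e-03 -1.39403719e+00]
turn [ 0.05 -0.05  0.01] shift [-0.03  4.47  0.1 ]
```

View pics/w11.png

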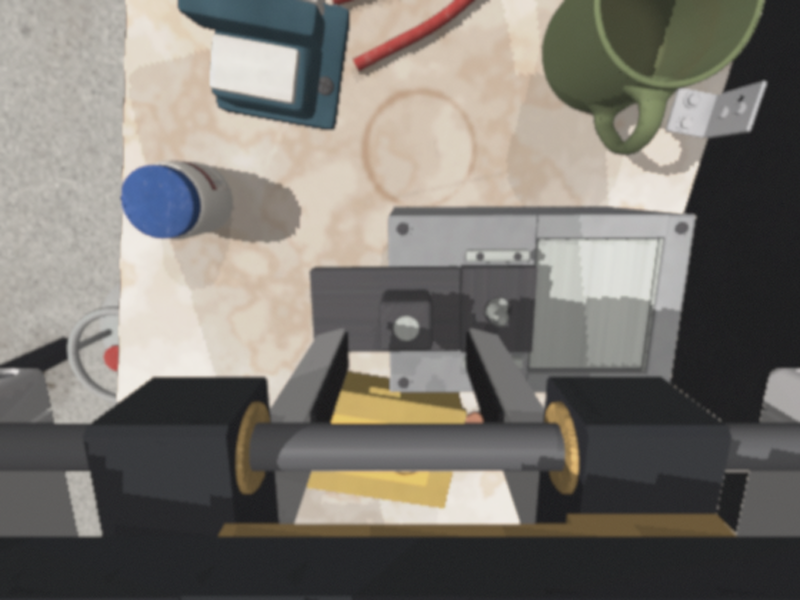

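Emit:
send_rows --series "0 0 0 0 1 0.05 0.08;0 0 0 0 2 0.05 0.08;0 0 0 0 3 0.05 0.08;0 0 0 0 4 0.05 0.08;0 0 0 0 4.5 0.05 0.08;0 0 0 0 4.6 0.05 0.08;0 0 0 0 4.6 0.05 0.08;0 0 0 0 4.6 0.05 -0.7;0 0 0 0 4.6 0.05 -0.7;0 0 0 0 4.6 0.05 -0.7" --newtons 40

```text
time_s: 51.45
ee_pos: [0.5981, 0.2737, 0.122]
eef_rot: [-1.57, 0.0, -1.39]
force: [1.0, 0.6, 0.3]
grip_width: 0.0343
```

Emit:
send_rows --series "0 0 0 0 0 0 -0.7;0 0 0 0 0 0 -0.7;0 0 0 0 0 0 -0.7;0 0 0 0 0 0 -0.7;0 0 0 0 0 0 -0.7;0 0 0 0 0 0 -0.7;0 0 0 0 0 0 -0.7;0 0 0 0 0 0 -0.7;0 0 0 0 0 0 -0.7;0 0 0 0 0 0 -0.7"

```text
time_s: 52.28
ee_pos: [0.598, 0.2737, 0.1218]
eef_rot: [-1.57, 0.0, -1.39]
force: [-0.0, -0.8, 5.7]
grip_width: 0.0253
```

Run:
```python
from bars import *
o=get_obs();print(o["ee_pos"],o["eef_rot"],o["force"],o["moment"],o["grip_width"])
np.save("far2.npy",np.r_[o["ee_pos"],o["eef_rot"]])
```

```text
[0.59802066 0.27366095 0.12179221] [-1.57030323e+00  6.13297629e-05 -1.38986703e+00] [-0.04178905 -0.75008818  5.74069577] [-0.16835217  0.19799506 -0.00299177] 0.025342682485970946
```

Emit:
send_rows --series "0 0 0 0 -0.5 0 -0.7;0 0 0 0 -1.5 0 -0.7;0 0 0 0 -2.5 0 -0.7;0 0 0 0 -3.5 0 -0.7;0 0 0 0 -4.5 0 -0.7;0 0 0 0 -5.5 0 -0.7;0 0 0 0 -6.5 0 -0.7;0 0 0 0 -7.5 0 -0.7;0 0 0 0 -8.5 0 -0.7;0 0 0 0 -9 0 -0.7"

```text
time_s: 53.12
ee_pos: [0.5982, 0.2738, 0.2134]
eef_rot: [-1.569, 0.0, -1.39]
force: [0.1, 0.4, -1.0]
grip_width: 0.0257
```

Emit:
send_rows --series "0 -1.2 0 0 0 0 -0.7;0 -2.4 0 0 0 0 -0.7;0 -3.6 0 0 0 0 -0.7;0 -4.8 0 0 0 0 -0.7;0 -6 0 0 0 0 -0.7;0 -7.2 0 0 0 0 -0.7;0 -8.4 0 0 0 0 -0.7;0 -9.6 0 0 0 0 -0.7;0 -10.8 0 0 0 0 -0.7;0 -12 0 0 0 0 -0.7"

```text
time_s: 53.95
ee_pos: [0.5979, 0.2736, 0.2115]
eef_rot: [-1.571, 0.0, -0.337]
force: [0.4, -0.5, -2.1]
grip_width: 0.0253
```

Emit:
send_rows --series "0 -1.2 0 0 0 0 -0.7;0 -2.4 0 0 0 0 -0.7;0 -3.6 0 0 0 0 -0.7;0 -4.8 0 0 0 0 -0.7;0 -6 0 0 0 0 -0.7;0 -7.2 0 0 0 0 -0.7;0 -8.4 0 0 0 0 -0.7;0 -9.6 0 0 0 0 -0.7;0 -10.8 0 0 0 0 -0.7;0 -12 0 0 0 0 -0.7"

```text
time_s: 54.78
ee_pos: [0.5978, 0.2736, 0.2115]
eef_rot: [-1.571, 0.0, 0.71]
force: [-0.0, 1.0, -1.9]
grip_width: 0.0255
```

Emit:
send_rows --series "0 -1.2 0 0 0 0 -0.7;0 -2.4 0 0 0 0 -0.7;0 -3.6 0 0 0 0 -0.7;0 -4.8 0 0 0 0 -0.7;0 -6 0 0 0 0 -0.7;0 -7.2 0 0 0 0 -0.7;0 -8.4 0 0 0 0 -0.7;0 -9.6 0 0 0 0 -0.7;0 -10.8 0 0 0 0 -0.7;0 -11.7 0 0 0 0 -0.7"

```text
time_s: 55.62
ee_pos: [0.5979, 0.2736, 0.2115]
eef_rot: [-1.57, 0.0, 1.731]
force: [-0.1, -0.2, -2.1]
grip_width: 0.0256
```

Run:
```python
from bars import *
o=get_obs();print(o["ee_pos"],o["eef_rot"],o["force"],o["grip_width"])
mv(.6152,.1765,o["ee_pos"][2],1.7256)
```

```text
[0.59787604 0.27360015 0.21148088] [-1.57047730e+00  7.49647485e-05  1.73109415e+00] [-0.05390096 -0.19328028 -2.10176096] 0.025584682395310466
turn [-0.    0.06 -0.  ] shift [-9.86  0.   -0.16]
```

Emit:
send_rows --series "0 0.05 0 -1 0 0 -0.7;0 0.05 0 -2 0 0 -0.7;0 0.05 0 -3 0 0 -0.7;0 0.05 0 -4 0 -0.1 -0.7;0 0.05 0 -5 0 -0.1 -0.7;0 0.05 0 -6 0 -0.1 -0.7;0 0.05 0 -7 0 -0.15 -0.7;0 0.05 0 -8 0 -0.15 -0.7;0 0.05 0 -9 0 -0.15 -0.7;0 0.05 0 -9.85 0 -0.15 -0.7"

```text
time_s: 56.45
ee_pos: [0.6147, 0.1754, 0.2114]
eef_rot: [-1.571, 0.0, 1.721]
force: [0.7, 0.1, -1.7]
grip_width: 0.0257
```

Emit:
send_rows --series "0 0 0 0 0.5 0 -0.7;0 0 0 0 1.5 0 -0.7;0 0 0 0 2.5 0 -0.7;0 0 0 0 3.5 0 -0.7;0 0 0 0 4.5 0 -0.7;0 0 0 0 5.2 0 -0.7;0 0 0 0 5.7 0 -0.7;0 0 0 0 6 0 -0.7;0 0 0 0 6.2 0 -0.7;0 0 0 0 6.2 0 -0.7"

```text
time_s: 57.28
ee_pos: [0.6145, 0.1766, 0.1493]
eef_rot: [-1.571, 0.0, 1.721]
force: [-0.5, 0.7, -2.1]
grip_width: 0.0255
```

Run:
```python
from bars import *
o=get_obs();print(o["ee_pos"],o["eef_rot"],o["force"],o["grip_width"])
mv(.6152,.1765,.135,1.7256)
im=camera("wrist");save("pics/w12.png",im,(180,120,460,270),(784,420))
```

```text
[0.61454727 0.17658317 0.14928068] [-1.57068257e+00  2.54601867e-06  1.72124974e+00] [-0.45522475  0.72449958 -2.07265995] 0.025486348453249326
turn [-0.   -0.05 -0.  ] shift [-0.02  1.43 -0.06]
```

View pics/w12.png

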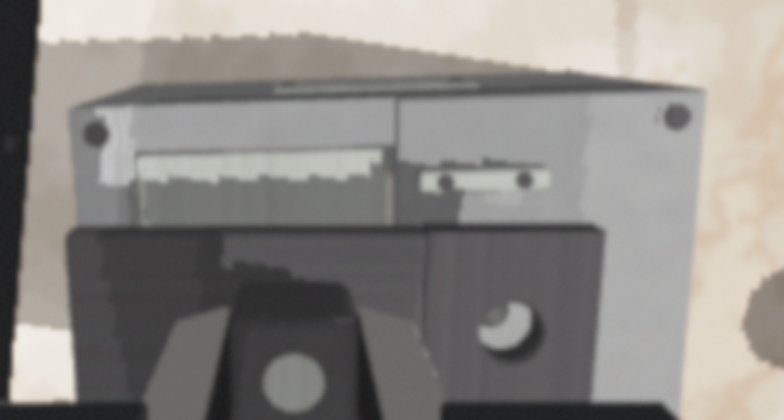

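The pin tip shows through the eye at about (495,315), consistent with the geometry. I'll lower it slowly while watching the force.

Emit:
send_rows --series "0 -0.05 0 0 0.1 -0.06 -0.7;0 -0.05 0 0 0.3 -0.06 -0.7;0 -0.05 0 0 0.5 -0.06 -0.7;0 -0.05 0 0 0.7 -0.06 -0.7;0 -0.05 0 0 0.9 -0.06 -0.7;0 -0.05 0 0 1 -0.06 -0.7;0 -0.05 0 0 1.1 -0.06 -0.7;0 -0.05 0 0 1.2 -0.06 -0.7;0 -0.05 0 0 1.3 -0.06 -0.7;0 -0.05 0 0 1.3 -0.06 -0.7"

```text
time_s: 58.17
ee_pos: [0.6151, 0.1766, 0.1362]
eef_rot: [-1.571, 0.0, 1.726]
force: [0.4, 1.5, -3.2]
grip_width: 0.0255
```

Emit:
send_rows --series "0 0 0 0 0.2 0 -0.7;0 0 0 0 0.4 0 -0.7;0 0 0 0 0.6 0 -0.7;0 0 0 0 0.8 0 -0.7;0 0 0 0 1 0 -0.7;0 0 0 0 1.2 0 -0.7;0 0 0 0 1.3 0 -0.7;0 0 0 0 1.35 0 -0.7;0 0 0 0 1.4 0 -0.7;0 0 0 0 1.4 0 -0.7"

```text
time_s: 59.0
ee_pos: [0.6152, 0.1766, 0.1224]
eef_rot: [-1.571, 0.0, 1.726]
force: [0.0, -0.5, -1.3]
grip_width: 0.0259
```

Emit:
send_rows --series "0 0 0 0 0.05 0 -0.7;0 0 0 0 0.1 0 -0.7;0 0 0 0 0.1 0 -0.7;0 0 0 0 0.1 0 -0.7;0 0 0 0 0.1 0 -0.7;0 0 0 0 0.1 0 -0.7;0 0 0 0 0.1 0 -0.7;0 0 0 0 0.1 0 -0.7;0 0 0 0 0.1 0 -0.7;0 0 0 0 0.1 0 -0.7"

```text
time_s: 59.83
ee_pos: [0.6153, 0.1766, 0.1218]
eef_rot: [-1.571, -0.0, 1.726]
force: [-1.5, -0.1, 4.9]
grip_width: 0.0257
```

Seated (contact at TCP z 0.1218, the same as before). I'll release and rise.

Emit:
send_rows --series "0 0 0 0 0 0 0.08;0 0 0 0 0 0 0.08;0 0 0 0 0 0 0.08;0 0 0 0 0 0 0.08;0 0 0 0 0 0 0.08;0 0 0 0 0 0 0.08;0 0 0 0 0 0 0.08;0 0 0 0 -1 0 0.08;0 0 0 0 -2.5 0 0.08;0 0 0 0 -4.5 0 0.08"

```text
time_s: 60.67
ee_pos: [0.6147, 0.1765, 0.1666]
eef_rot: [-1.569, 0.0, 1.726]
force: [-0.1, -0.2, 0.4]
grip_width: 0.0511
```

Emit:
send_rows --series "0 0 0 0 -2 0 0.08;0 0 0 0 -4 0 0.08;0 0 0 0 -6 0 0.08;0 0 0 0 -8 0 0.08;0 0 0 0 -10 0 0.08;0 0 0 0 -12 0 0.08;0 0 0 0 -14 0 0.08;0 0 0 0 -15 0 0.08;0 0 0 0 -16 0 0.08;0 0 0 0 -16 0 0.08"

```text
time_s: 61.5
ee_pos: [0.6154, 0.1767, 0.3283]
eef_rot: [-1.573, -0.0, 1.726]
force: [0.1, 0.6, -0.1]
grip_width: 0.0508
```

Run:
```python
from bars import *
o=get_obs();P=pose();print(o["ee_pos"],o["force"],o["grip_width"],o["time_s"])
im=camera("wrist");save("pics/w13.png",im,(180,100,420,260),(780,520))
save("pics/t13.png",camera("top"),size=(800,600))
```

```text
[0.61536818 0.17665858 0.32834075] [ 0.13751886  0.60576819 -0.08027219] 0.05075131989464442 61.5
```

View pics/w13.png

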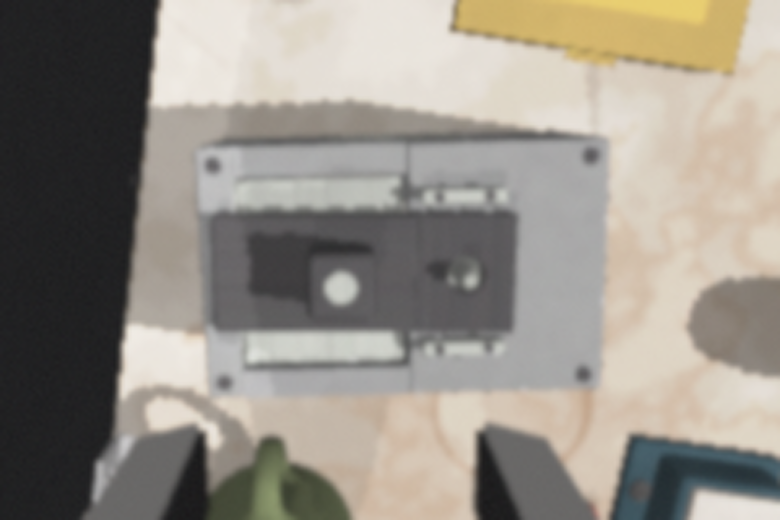

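The keep bar is flat on the pin between the cheeks, with its long end across the shut mouth. I'll do a final numeric check of the bench against the first top picture, then hand in.

Run:
```python
from bars import *
a=cv2.imread("pics/t0.png");b=cv2.cvtColor(camera("top"),cv2.COLOR_RGB2BGR)
d=(cv2.absdiff(a,b).max(2)>60).astype(np.uint8);d[:,:180]=0;d[:,385:]=0
for c in cv2.findContours(cv2.morphologyEx(d,2,np.ones((3,3))),0,1)[0]:
    if cv2.contourArea(c)>25: print("changed",cv2.boundingRect(c))
bars("pics/t14.png")
print(hand_in())
```

```text
changed (379, 392, 6, 12)
changed (326, 275, 6, 20)
changed (360, 136, 14, 26)
changed (345, 116, 8, 13)
changed (357, 113, 15, 22)
changed (301, 76, 28, 54)
changed (371, 70, 14, 70)
changed (334, 10, 43, 81)
[0.615  0.1766 0.3251] [-1.569  0.     1.726] -1.5 0.0507 61.7
the job is handed in; nothing more can be done
None
```

The job is done and handed in at about 62 s of the 210 s allowed. I lifted the keep bar off its pin, turned it and refitted it with its long end away from the mouth. I then pushed all four cast bars that were there down through the flap, turned the keep bar back and refitted it.

**Checks that came out well**
- **Flap:** it was flat shut each time it was checked, which was after every bar.
- **Keep bar:** the last wrist picture shows it flat on the pin between the cheeks, long end across the mouth. On the final seating the arm met contact at the same height as at the earlier position.
- **Worktop:** the last top mask finds no cast bar left. I saw no fifth bar in any picture.
- **Force:** the highest reading printed at the end of a move was about 6 N.

**Checks that were weaker or disagreed**
- **Bench comparison:** comparing the first and last top pictures mostly flagged the arm in front of the box and mug. It could not confirm those two, but the last wrist picture shows nothing amiss there.
- **Bar positions:** the top and wrist cameras differed by 2–4 mm. I used the wrist values or a blend, and every grasp closed on about 23 mm.
- **Keep bar regrip:** the second grip was about 1 mm off along the knob and 2 mm higher. I allowed for that when refitting.
- **Picture budget:** I viewed 16 pictures, two over the 14.

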